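Lock a spent battery pack away in the child-resistant jar

ROBOT

A 6-joint arm with a two-finger parallel gripper is mounted at the origin on the work surface. World frame = base frame: x ahead of the robot, y to its left, z up, the work surface at z = 0. Lengths are in m, angles in rad, forces in N, time in s.
With the tool pointing down it reaches from about 0.225 to 0.875 m from the base axis. Payload 3.4 kg.
Tool frame: the origin (TCP) lies at the very end of the fingers, on their centre line; the grasp point (between the pads) lies 19 mm behind it; z points along the fingers, y is the direction in which the jaws open and shut (so a half turn about z gives the same grasp; the last joint's range is limited). The gripper opens to 85 mm and grips with 20 to 120 N. Pads are 22 mm wide; open, the fingers measure 114 mm over their backs; the gripper's body (76 mm by 85 mm) begins 54 mm behind the grasp point. The pads swing forward as they close: fully open they stand 13 mm farther back than shut.
Start: joints at [1.065, 0.276, 1.505, -0, 1.361, -0.121], TCP at [0.216, 0.533, 0.205] pointing down, gripper open.
Joint ranges: [-2.89, 2.89], [-0.75, 2.08], [0.22, 2.7], [-1.18, 4.32], [0.11, 2.71], [-2.7, 2.7]. Speed limits (rad/s): [2.57, 2.57, 3.14, 3.14, 3.14, 3.14].

INTERFACE

Orientations are given as a unit quaternion [w, x, y, z].
In Python, from rig import manip, eyes gives the robot as it stands. The module is installed in compiled form; this text tells all that it offers.
- The arm moves only by the tool servo_tool, never from a script. Its argument "deltas" is one flat list of numbers, 6 for each row, row after row: the shift along the tool's x, y, z in cm, then the turn, a rotation vector about the tool's x, y, z in degrees. A call has 1 to 20 rows; each row shifts and turns the pose as measured when the row begins, along the tool's axes as they then stand; what a row does not reach is not made up. A row lasts 1/10 s, in which the tool goes at most 50 mm and 8.59 degrees, less where a joint would pass 70% of its speed; a pose out of reach is approached as far as the arm can. A call with a gripper value outside its range is refused whole. "jaw" is the finger opening in cm, from 0 to 8.54, set as the call begins (left out, the last holds). The fingers move at their own pace and stop on an object; "grip_force" is the grip in N (left out, the last holds). Time passes only in rows, so rows that do not move let the fingers close. It gives the time, the measured TCP pose, the force and the opening at its end, in the units of the state.
- manip.get_state(): the state, without advancing time (a new reading comes with each control period).
- eyes.get_image(name): name is "side" or "top" or "wrist"; returns (picture, depth): 420x560x3 uint8, red, green, blue; 420x560 float32, m along the optical axis (not along the pixel's ray), 0 where there is no reading.
- eyes.get_calibration(name): a dict with "camera_matrix" (3x3 intrinsics, pixels), "rvec" (rotation vector, rad) and "tvec" (3), from world to camera coordinates, as OpenCV has them. Camera axes: x right, y down, z forward; pixel columns grow to the right and rows downward; lengths in m; the calibration is good to about 2 mm. A picture is of the moment at which its call begins: read the wrist's pose just before it. get_calibration takes no time and is no camera call; for the wrist camera it gives the pose at the moment of the call.
- manip.sign_off(): hands the job in, once; it reports no verdict.
The state is a dict: "clock": time; "qpos": joint angles; "qd": joint speeds; "effort": joint torques, N m; "position": TCP position; "ee_rot": TCP orientation; "contact_force": force on the tool from outside, world axes, zero at the start; "moment": the same for the moment, N m; "width": finger opening in m.
Only numpy, scipy, OpenCV 4.12 (cv2) and the standard library are available. Lean on these libraries where they do the work, as an engineer would, in place of code of your own. Each camera call takes 0.05 s, during which the arm holds its last target.

TASK

The worn-out battery pack, the one with red tape over its top, must be locked away in the child-resistant battery jar: press the jar's lid down and keep it pressed while you turn it anticlockwise to unlock it, lift it off and set it down flat on the bench. Drop the taped pack into the jar, then put the lid back on, press it down and turn it clockwise past its catch until it is locked again. Leave the new pack, the fan and the screwdriver where they are.

Things in the scene. Friction and masses are not known exactly. Their poses are not given: they have to be found in the camera images.
- jar: White square plastic tub, 80 x 80 mm, 56 mm high to its flat shoulder, in an aluminium cradle (104 x 104 mm) screwed to the bench: it cannot move or turn. From the shoulder rises a round neck, 47 mm outside, 43 mm bore, to the rim 84 mm above the bench. The bore is straight; its floor is 10 mm above the bench. Origin on the neck's axis at bench height, z up, x towards the black bar on the shoulder
- jar_mouth (a point): Centre of the jar's round mouth (43 mm across), at the rim, 84 mm above the bench
- closed_mark (a point): Black bar on the jar's shoulder just outside the lid, at the jar's +x, 36.8 mm from the axis: the lid's arrow points here when it is locked
- open_mark (a point): Green dot on the shoulder, 37.5 mm from the axis, 60 degrees anticlockwise (from above) from the black bar: arrow position in which the lid lifts off or goes on, give or take 25 degrees
- jar_tooth (a point): Lower edge of one of the jar's three ratchet teeth, 120 degrees apart round the neck, 71 mm above the bench. Each closes, on the anticlockwise side, a pocket under a ledge (58.6 mm diameter) whose roof is 76 mm above the bench, so a lug must go 5 mm down to pass it. On its clockwise side the pocket ends at a 12 mm deep stop that no lug passes
- lid_mid (a point): Orange lid, loose, 66 mm diameter, 31 mm high, 45 g, closed on top, ribbed. Point: its centre, 15.5 mm above its lower edge; z up through the top, x towards its arrow. Starts locked: x along jar x within 2 degrees, point 82.5 mm above the bench. To unlock, hold it 5.5 to 8 mm (7 is good) below that, turn anticlockwise 33 to 90 degrees (60 best), lift; it then springs up 3 mm
- lid_arrow (a point): Tip of the white arrow on the lid's top, 30 mm from the lid's axis along the lid's x. To refit the lid lower it with the arrow at the green dot (or 120 or 240 degrees on: it fits in three positions), press it 5.5 to 8 mm below the locked height, turn clockwise about 60 degrees to the stop, and let go: the spring lifts it back to its locked height
- lid_lug (a point): One of three inward lugs in the lid's skirt, 120 degrees apart, this one below the arrow, its middle 27.8 mm from the lid's axis; 4 mm high, 18 degrees wide, its top 9 mm above the skirt's lower edge. The skirt's bore is 61 mm: about 1.2 mm of play round the jar's ledges, whose tops slope like a cone and centre a lid lowered up to 3 mm off. The lid may be gripped firmly (50 N)
- liner (a joint): Sprung sealing disc under the lid's top that bears on the jar's rim (m): 0 when locked, grows as the lid is pressed down, -0.003 when the lid is off or unlocked, 0.0085 at the bottom. Upward push on the lid: 4.5 N at 0, plus 1 N per mm pressed (11.5 N at 0.007)
- oldpack_mid (a point): Worn-out battery pack: two round cells side by side in a blue sleeve with a white label, red tape over its whole top and down both flat faces. It stands on end on the bench; 14.4 mm thick along its x (flat faces), 29 mm wide along its y, 66 mm tall along z, about 70 g. The point is at its centre, 33 mm above its foot
- newpack_mid (a point): New battery pack, same size and sleeve, without red tape (bare steel contacts on top); stands on end; bystander, to be left alone. The point is at its centre
- fan_mid (a point): Black and grey 120 x 120 x 25 mm case fan lying flat; bystander. The point is at its centre
- driver_grip (a point): Screwdriver, 190 mm long, green handle, lying on the bench along its x (blade towards +x); bystander. The point is on its handle
- oldpack_top (a point): Middle of the worn-out pack's taped top, 66 mm above its foot, straight above its centre
Mind the look-alikes: they are no part of the job. Of the things that look like the part that bears lid_mid, the smaller one is meant.

How it is judged:
On the way, in this order (a step that is already met when the one before it is completed fails the run):
1. the lid has been unlocked and lifted clear of the jar (z of lid_mid in the frame of jar above 0.105 m), for 0.1 s.
2. the lid lies flat on the bench, let go (height (world z) of lid_mid below 0.022 m and contact force between the fingers and lid below 0.1 N), for 0.2 s.
3. the taped pack is inside the jar, let go (horizontal distance between oldpack_mid and jar below 0.02 m and z of oldpack_mid in the frame of jar below 0.055 m and contact force between the fingers and oldpack below 0.1 N), for 0.2 s.
At the end, for the whole second after the job is handed in: The taped pack is in the jar (centre within 20 mm of its axis, under 55 mm above the bench). The lid is back on, locked behind the ratchet teeth: level within 0.05 rad, centred within 4 mm, its centre 81 to 84 mm above the bench (unlocked, it springs up to 85.5 mm), at rest and let go (horizontal distance between oldpack_mid and jar below 0.02 m and z of oldpack_mid in the frame of jar below 0.055 m and horizontal distance between lid_mid and jar below 0.004 m and z of lid_mid in the frame of jar between 0.081 and 0.084 m and angle between lid_mid's own z axis and vertical below 0.05 rad and linear speed of lid below 0.02 m/s and contact force between the fingers and lid below 0.1 N); the robot touches nothing.
It fails at once if the new pack, the fan or the screwdriver is pushed more than 20 mm from its place (distance of any of newpack_mid, fan_mid, driver_grip from where it was at the start of the episode above 0.02 m).
It also fails if it takes over 61 s, if anything falls off the work surface, if the arm or the gripper's body presses on something with over 40 N, if the wrist force passes 120 N, or if a joint passes its speed limit or range.

## Working session

There is one attempt and no reset: what is moved stays moved. The work goes in short steps, Python scripts to look and compute and a tool call to move; the robot and the scene stay as the last step left them, time stands still between calls to the robot, and variables do not carry over. Pictures are saved under pics/ and viewed, and the job is handed in when it is done.

Besides the shell and the picture viewer there is one more tool, called after "Call:" by a JSON object that holds its "method" and its "body". servo_tool: Moves the arm, as the interface text tells. Its arguments: {"type":"object","properties":{"deltas":{"type":"array","items":{"type":"number"}},"jaw":{"type":"number"},"grip_force":{"type":"number"}},"required":["deltas"]}

```bash
mkdir -p pics; cat > h.py <<'E'
import numpy as np, cv2
from rig import manip, eyes
from scipy.spatial.transform import Rotation as R
def snap(name,tag):
    c=eyes.get_calibration(name); im,d=eyes.get_image(name)
    cv2.imwrite(f'pics/{tag}.png',im[:,:,::-1]); np.savez(f'pics/{tag}.npz',im=im,d=d,K=c['camera_matrix'],rv=c['rvec'],t=c['tvec'])
    return im,d,c
def load(tag):
    z=np.load(f'pics/{tag}.npz'); return z
def ray(z,u,v):
    K=z['K'];Rm=R.from_rotvec(np.ravel(z['rv'])).as_matrix();t=np.ravel(z['t'])
    o=-Rm.T@t; p=np.linalg.inv(K)@np.array([u,v,1.]); return o,Rm.T@p
def onplane(z,u,v,h):
    o,d=ray(z,u,v); return o+d*(h-o[2])/d[2]
def cloud(z):
    d=z['d'];v,u=np.mgrid[:d.shape[0],:d.shape[1]]
    K=z['K'];Rm=R.from_rotvec(np.ravel(z['rv'])).as_matrix();t=np.ravel(z['t'])
    p=np.stack([(u-K[0,2])/K[0,0]*d,(v-K[1,2])/K[1,1]*d,d],-1)
    return (p-t)@Rm
E
python3 - <<'E'
from h import *
for n in ('top','side','wrist'): snap(n,n+'0')
s=manip.get_state(); print(s)
E
```

```text
{'clock': 0.15, 'qpos': array([ 1.06502480e+00,  2.76452046e-01,  1.50586415e+00,  1.15091823e-05,
        1.36070749e+00, -1.21041689e-01]), 'qd': array([ 0.00063175, -0.00362881, -0.00420432, -0.00047938, -0.00207314,
       -0.00057128]), 'effort': array([ 3.76909602e-04, -4.17144227e+01, -2.46031612e+01, -2.95534910e-04,
        7.61522184e-03, -4.21572366e-06]), 'position': array([0.21560832, 0.53256568, 0.20402844]), 'ee_rot': array([-2.25947934e-04,  1.91181859e-01,  9.81554372e-01, -6.78928982e-04]), 'contact_force': array([-0.15504331, -0.51360554,  0.00163891]), 'moment': array([0.0065657 , 0.00105562, 0.02029067]), 'width': 0.0853488024866614}
```

View pics/top0.png

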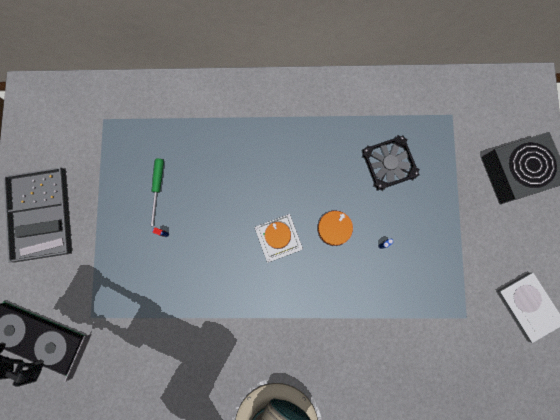

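View pics/side0.png

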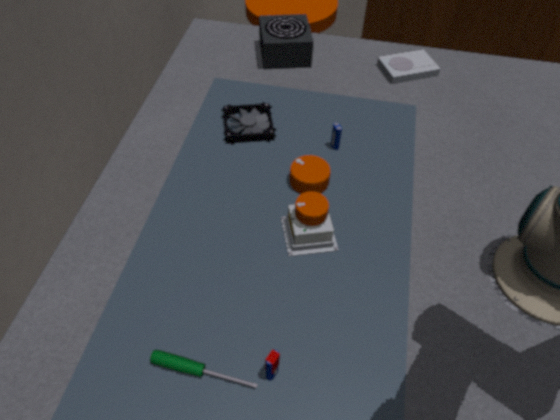

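View pics/wrist0.png

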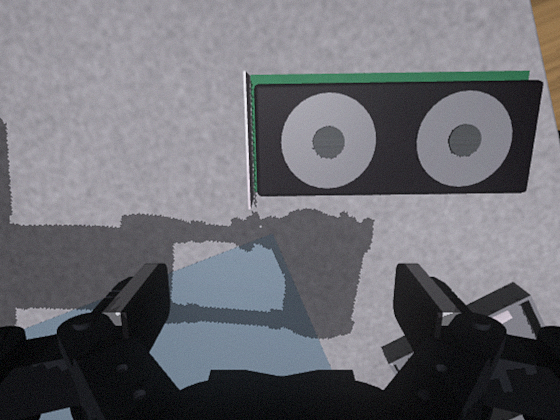

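Candidates: there are two orange discs in the top view. The one at (278,236) is smaller and sits on the white jar, so it is the lid. The one at (336,228) is larger and lies on the bench, so it is a decoy. There are also two packs: (160,231) has the red tape and is the worn-out one, and (387,242) is the new pack. I'll measure and enlarge both.

```bash
python3 - <<'E'
from h import *
z=load('top0');im=z['im'];P=cloud(z)
hsv=cv2.cvtColor(im,cv2.COLOR_RGB2HSV)
def comps(m,nm,lo):
    n,l,s,c=cv2.connectedComponentsWithStats(m.astype(np.uint8))
    for i in range(1,n):
        if s[i,4]>lo:
            p=P[l==i]; hh=np.percentile(p[:,2],80); 
            print(nm,c[i].round(1),s[i],'ztop',hh.round(4),'plane',onplane(z,*c[i],hh).round(4),'cloudmed',np.median(p[p[:,2]>hh-.006],0).round(4))
H,S,V=hsv[...,0],hsv[...,1],hsv[...,2]
comps((H>5)&(H<18)&(S>180)&(V>120),'orange',50)
comps(((H<5)|(H>175))&(S>150)&(V>80),'red',5)
comps((H>105)&(H<130)&(S>130),'blue',5)
comps((H>50)&(H<75)&(S>120),'green',10)
print('cam',ray(z,0,0)[0], 'bench z',P[150:200,230:330,2].mean())
a=cv2.resize(im[200:275,240:400],None,fx=4,fy=4,interpolation=cv2.INTER_CUBIC)
b=cv2.resize(im[210:252,140:220],None,fx=8,fy=7,interpolation=cv2.INTER_CUBIC)
cv2.imwrite('pics/c1.png',np.vstack([a,np.pad(b,((0,0),(0,0),(0,0)))[:290]])[:,:,::-1])
E
```

```text
orange [334.5 228. ] [319 211  33  34 816] ztop 0.0442 plane [ 0.503  -0.1559  0.0442] cloudmed [ 0.503  -0.1546  0.0424]
orange [277.8 235.1] [266 222  24  26 443] ztop 0.0995 plane [ 0.4802 -0.0076  0.0995] cloudmed [ 0.4805 -0.0082  0.098 ]
red [157.  230.7] [153 228  10   7  42] ztop 0.0694 plane [0.496  0.3074 0.0694] cloudmed [0.4955 0.3085 0.0673]
blue [164.6 233.5] [161 232   8   4  25] ztop 0.0557 plane [0.4899 0.2911 0.0557] cloudmed [0.4897 0.2963 0.0594]
blue [383.6 244.1] [379 240  12   8  33] ztop 0.0655 plane [ 0.4587 -0.2776  0.0655] cloudmed [ 0.4602 -0.2867  0.0654]
green [157.3 174.7] [152 159  12  33 277] ztop 0.0265 plane [0.6552 0.326  0.0265] cloudmed [0.6556 0.3283 0.0243]
cam [ 0.38486744 -0.0315026   1.17857442] bench z 0.007173553950051571
```

View pics/c1.png

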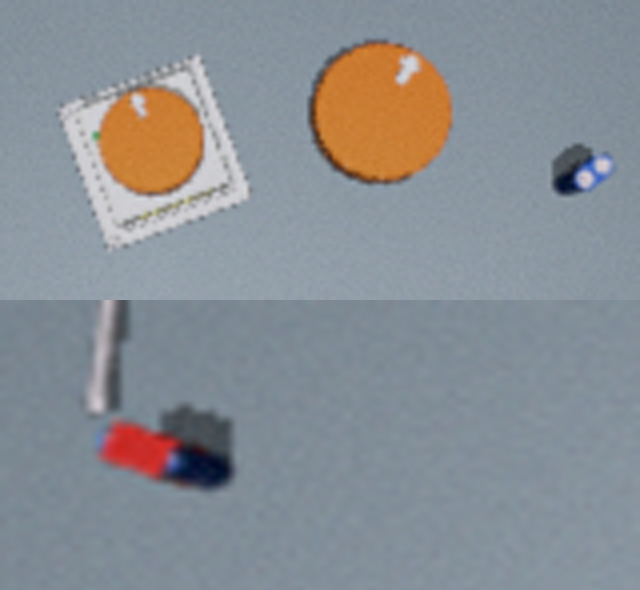

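Both identities hold: the small disc on the jar has a white arrow pointing up-left and a green dot to its left at crop (96,136). The taped pack is red-topped, right beside the screwdriver blade tip. Next I'll work out where the wrist camera sits and plan a move over the jar.

```bash
cat >> h.py <<'E'
def Rt(s): 
    q=s['ee_rot']; return R.from_quat([q[1],q[2],q[3],q[0]])
def plan(target,yaw=None,straight=True):
    """yaw deg: world angle of tool y; prints tool-frame shift (cm) and rotvec(deg) from current pose"""
    s=manip.get_state(); Rm=Rt(s).as_matrix(); p=s['position']
    d=Rm.T@(np.array(target)-p)*100
    if yaw is None: yaw=np.degrees(np.arctan2(Rm[1,1],Rm[0,1]))
    a=np.radians(yaw); y=np.array([np.cos(a),np.sin(a),0]); z=np.array([0,0,-1.]); x=np.cross(y,z)
    D=R.from_matrix(Rm.T@np.stack([x,y,z],1)).as_rotvec(degrees=True)
    print('t',round(s['clock'],2),'tcp',p.round(4),'yaw',np.degrees(np.arctan2(Rm[1,1],Rm[0,1])).round(2),'tilt',np.degrees(np.arccos(-Rm[2,2])).round(2),'F',s['contact_force'].round(1),'w',round(s['width'],4),'q',s['qpos'].round(2))
    print('shift cm',d.round(2),'rot deg',D.round(2))
E
python3 - <<'E'
from h import *
c=eyes.get_calibration('wrist');s=manip.get_state()
Rc=R.from_rotvec(np.ravel(c['rvec'])).as_matrix();o=-Rc.T@np.ravel(c['tvec'])
print('cam in tool',Rt(s).as_matrix().T@(o-s['position']),'axes',(Rt(s).as_matrix().T@Rc.T).round(3)); print(c['camera_matrix'])
plan([0.42,0,0.28],-14)
E
```

```text
cam in tool [ 0.06679348 -0.00024183 -0.16806978] axes [[-0.    -0.966 -0.26 ]
 [ 1.     0.    -0.002]
 [ 0.002 -0.26   0.966]]
[[375.05460657   0.         281.12942399]
 [  0.         375.05460657 207.08131154]
 [  0.           0.           1.        ]]
t 0.15 tcp [0.2156 0.5326 0.204 ] yaw 67.96 tilt 0.08 F [-0.2 -0.5  0. ] w 0.0853 q [ 1.07  0.28  1.51  0.    1.36 -0.12]
shift cm [-38.93 -41.7   -7.55] rot deg [-7.000e-02  5.000e-02  8.196e+01]
```

Call:
{"method": "servo_tool", "body": {"deltas": [-3.3,-3.5,-0.8,0,0,0,-3.3,-3.5,-0.8,0,0,0,-3.3,-3.5,-0.8,0,0,0,-3.3,-3.5,-0.8,0,0,0,-3.3,-3.5,-0.8,0,0,0,-3.3,-3.5,-0.8,0,0,0,-3.3,-3.5,-0.8,0,0,0,-3.3,-3.5,-0.8,0,0,0,-3.3,-3.5,-0.8,0,0,0,-3.3,-3.5,-0.8,0,0,0,-3.3,-3.5,-0.8,0,0,0,-3.3,-3.5,-0.8,0,0,0]}}

```text
clock: 1.35
position: [0.4287, -0.0151, 0.2994]
ee_rot: [-0.0, 0.185, 0.983, -0.002]
contact_force: [1.1, 0.4, 1.0]
width: 0.0854
```

```bash
python3 - <<'E'
from h import *
plan([0.46,-0.008,0.28],-30)
E
```

```text
t 1.35 tcp [ 0.4287 -0.0151  0.2994] yaw 68.7 tilt 0.18 F [1.1 0.4 1. ] w 0.0854 q [-0.19  0.01  1.6  -0.    1.53 -1.39]
shift cm [-2.66  1.8   1.93] rot deg [-0.13  0.16 98.7 ]
```

Call:
{"method": "servo_tool", "body": {"deltas": [-2.7,1.8,1.9,0,0,0,0,0,0,0,0,8.5,0,0,0,0,0,8.5,0,0,0,0,0,8.5,0,0,0,0,0,8.5,0,0,0,0,0,8.5,0,0,0,0,0,8.5,0,0,0,0,0,8.5,0,0,0,0,0,8.5,0,0,0,0,0,8.5,0,0,0,0,0,8.5,0,0,0,0,0,8.5,0,0,0,0,0,3,0,0,0,0,0,0]}}

```text
clock: 2.75
position: [0.4622, -0.0195, 0.2758]
ee_rot: [0.0, 0.863, 0.505, -0.005]
contact_force: [0.4, 0.4, -0.1]
width: 0.0856
```

```bash
python3 - <<'E'
from h import *
plan([0.46,-0.008,0.28],-30)
snap('wrist','w1'); plan([0.46,-0.008,0.28],-30)
E
```

```text
t 2.75 tcp [ 0.4622 -0.0195  0.2758] yaw -29.4 tilt 0.53 F [ 0.4  0.4 -0.1] w 0.0856 q [-0.19  0.07  1.59 -0.01  1.49  0.33]
shift cm [ 0.89 -0.76 -0.42] rot deg [-0.25  0.47  0.6 ]
t 2.8 tcp [ 0.4622 -0.0195  0.2758] yaw -29.35 tilt 0.53 F [ 0.2 -0.2  0. ] w 0.0855 q [-0.19  0.07  1.59 -0.01  1.49  0.33]
shift cm [ 0.89 -0.75 -0.42] rot deg [-0.25  0.47  0.65]
```

View pics/w1.png

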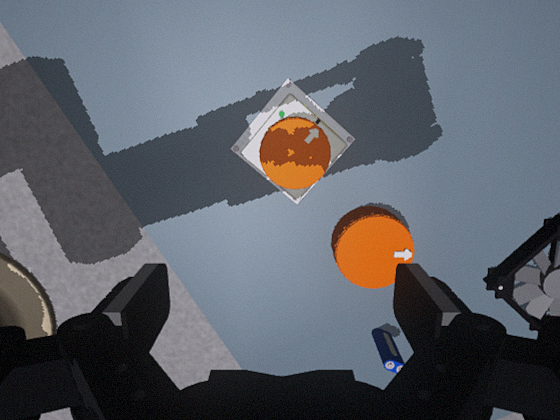

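The lid on the jar is at (295,152) with its arrow tip at about (318,131). The green dot is at (282,114) and the black bar at (318,121). The decoy is at (373,252).

```bash
python3 - <<'E'
from h import *
z=load('w1');im=z['im'];P=cloud(z)
hsv=cv2.cvtColor(im,cv2.COLOR_RGB2HSV);H,S,V=[hsv[...,i].astype(int) for i in range(3)]
v,u=np.mgrid[:420,:560]
print('bench',np.median(P[20:60,200:260,2]))
# lid top by depth + orange
box=(abs(u-295)<60)&(abs(v-148)<60)
m=box&(P[...,2]>.085)&(P[...,2]<.115)
print('top z',np.median(P[m][:,2]))
zt=np.median(P[m][:,2])
m2=box&(P[...,2]>zt-.006)
c,_=cv2.findContours(m2.astype(np.uint8),cv2.RETR_EXTERNAL,cv2.CHAIN_APPROX_NONE);c=max(c,key=cv2.contourArea)
q=np.array([onplane(z,*p[0],.098) for p in c])[:,:2]
(cx,cy),r=cv2.minEnclosingCircle(q.astype(np.float32));A=np.c_[2*q,np.ones(len(q))];s=np.linalg.lstsq(A,(q**2).sum(1),rcond=None)[0]
print('circ',cx,cy,r,'fit',s[:2],np.sqrt(s[2]+s[0]**2+s[1]**2), 'e',cv2.fitEllipse(c))
ctr=s[:2]
om=box&(H>4)&(H<18)&(S>170)&(V>50)
c,_=cv2.findContours(om.astype(np.uint8),cv2.RETR_EXTERNAL,cv2.CHAIN_APPROX_NONE);c=max(c,key=cv2.contourArea);e=cv2.fitEllipse(cv2.convexHull(c));print('orange ell',e, onplane(z,*e[0],.098))
def show(nm,m,h):
    p=np.array([onplane(z,a,b,h) for a,b in zip(u[m],v[m])]);mm=p.mean(0)
    print(nm,m.sum(),u[m].mean(),v[m].mean(),mm[:2],'rel',np.hypot(*(mm[:2]-ctr)),np.degrees(np.arctan2(*(mm[:2]-ctr)[::-1])))
show('green',box&(H>45)&(H<90)&(S>90),.056)
show('black',box&(V<60)&(S<120)&(v<128),.056)
show('arrow',box&(S<90)&(V>90)&(np.hypot(u-295,v-150)<33)&m2,.098)
cv2.imwrite('pics/c2.png',cv2.resize(im[70:215,215:375],None,fx=4,fy=4,interpolation=cv2.INTER_CUBIC)[:,:,::-1])
E
```

```text
bench -0.0008070834518056194
top z 0.09707371001182255
circ 0.4819122552871704 -0.006834645755589008 0.03314436972141266 fit [ 0.48183638 -0.00703504] 0.03241084198538028 e ((294.9121398925781, 153.2627410888672), (70.24150085449219, 70.90669250488281), 35.3421745300293)
orange ell ((294.4366149902344, 152.5563507080078), (70.27206420898438, 71.57393646240234), 5.6574554443359375) [ 0.48218024 -0.00554248  0.098     ]
green 24 281.125 113.54166666666667 [0.48790395 0.02980033] rel 0.03733175468419076 80.6461627099067
black 12 317.5 121.0 [0.5162424  0.00545641] rel 0.03660342233929723 19.953951484121653
arrow 114 311.7456140350877 134.859649122807 [0.50357977 0.00077423] rel 0.02310323893741305 19.75607130754098
```

View pics/c2.png

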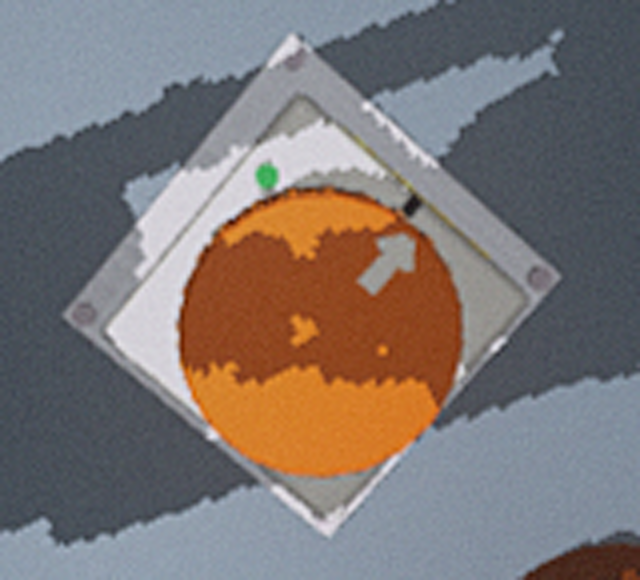

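```bash
python3 - <<'E'
from h import *
plan([0.482,-0.0067,0.15],-30)
E
```

```text
t 2.8 tcp [ 0.4622 -0.0195  0.2758] yaw -29.35 tilt 0.53 F [ 0.2 -0.2  0. ] w 0.0855 q [-0.19  0.07  1.59 -0.01  1.49  0.33]
shift cm [ 2.19  1.16 12.56] rot deg [-0.25  0.47  0.65]
```

Call:
{"method": "servo_tool", "body": {"deltas": [0.7,0.4,4.2,-0.2,0.5,0.6,0.7,0.4,4.2,0,0,0,0.7,0.4,4.2,0,0,0,0,0,0,0,0,0,0,0,0,0,0,0]}}

```text
clock: 3.3
position: [0.4856, -0.0078, 0.1491]
ee_rot: [0.002, 0.864, 0.503, 0.003]
contact_force: [0.4, -0.1, -0.4]
width: 0.0852
```

```bash
cat >> h.py <<'E'
def lidfit(z,h,box):
    P=cloud(z);im=z['im']; u0,v0,w=box
    hsv=cv2.cvtColor(im,cv2.COLOR_RGB2HSV);H,S,V=[hsv[...,i].astype(int) for i in range(3)]
    v,u=np.mgrid[:420,:560];b=(abs(u-u0)<w)&(abs(v-v0)<w)
    m2=b&(abs(P[...,2]-h)<.006)
    c,_=cv2.findContours(m2.astype(np.uint8),cv2.RETR_EXTERNAL,cv2.CHAIN_APPROX_NONE);c=max(c,key=cv2.contourArea)
    q=np.array([onplane(z,*p[0],h) for p in c])[:,:2]
    A=np.c_[2*q,np.ones(len(q))];s=np.linalg.lstsq(A,(q**2).sum(1),rcond=None)[0]
    r=np.sqrt(s[2]+s[0]**2+s[1]**2)
    print('depth circle',s[:2],r,'ztop',np.median(P[m2][:,2]))
    ok=abs(np.hypot(*(q-s[:2]).T)-r)<.0015
    s=np.linalg.lstsq(A[ok],(q[ok]**2).sum(1),rcond=None)[0]; print(' refit',s[:2],ok.mean())
    ctr=s[:2]
    m=m2&(S<100)&(V>60)
    n,l,st,cc=cv2.connectedComponentsWithStats(m.astype(np.uint8))
    for i in range(1,n):
        if st[i,4]>40:
            p=onplane(z,*cc[i],h)[:2]-ctr; print(' arrow?',cc[i],st[i,4],np.hypot(*p),np.degrees(np.arctan2(p[1],p[0])))
    return ctr
E
python3 - <<'E'
from h import *
snap('wrist','w2');plan([0.482,-0.0067,0.15],-30)
lidfit(load('w2'),.098,(281,210,110))
E
```

```text
t 3.35 tcp [ 0.4853 -0.0077  0.1491] yaw -29.65 tilt 0.33 F [ 0.8  0.3 -0.4] w 0.0853 q [-0.16  0.18  1.78  0.    1.17  0.36]
shift cm [-0.07 -0.34 -0.09] rot deg [ 0.3  -0.14  0.35]
depth circle [ 0.48217873 -0.00631111] 0.03245961498486149 ztop 0.0970639270678163
 refit [ 0.48217873 -0.00631111] 1.0
 arrow? [301.26459144 189.70038911] 257 0.02275595665125437 19.042798406125893
```

View pics/w2.png

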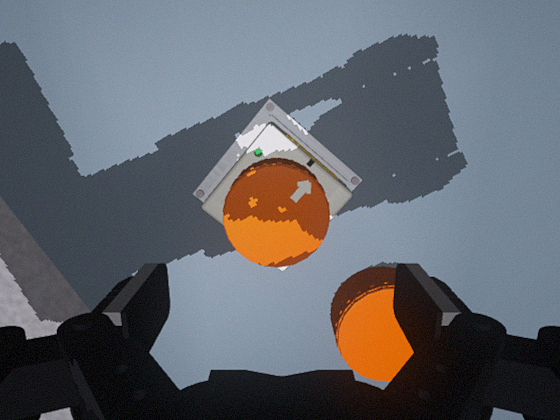

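Call:
{"method": "servo_tool", "body": {"deltas": [-0.1,-0.3,2.6,0.3,-0.1,0.3,0,0,2.6,0,0,0,0,0,2.5,0,0,0,0,0,0,0,0,0,0,0,0,0,0,0]}}

```text
clock: 3.85
position: [0.492, -0.0096, 0.0824]
ee_rot: [0.007, 0.865, 0.501, 0.009]
contact_force: [1.2, -0.1, 0.9]
width: 0.0854
```

```bash
python3 - <<'E'
from h import *
plan([0.4821,-0.0065,0.070],-30)
E
```

```text
t 3.85 tcp [ 0.492  -0.0096  0.0824] yaw -29.88 tilt 1.33 F [ 1.2 -0.1  0.9] w 0.0854 q [-0.16  0.25  1.88  0.    0.99  0.36]
shift cm [-0.23 -1.04  1.22] rot deg [ 1.25 -0.47  0.12]
```

Call:
{"method": "servo_tool", "body": {"deltas": [-0.2,-1.0,0.9,1.2,-0.5,0,0,0,0,0,0,0]}}

```text
clock: 4.05
position: [0.4843, -0.0067, 0.0763]
ee_rot: [0.002, 0.866, 0.501, 0.002]
contact_force: [-0.4, 1.2, -0.1]
width: 0.0853
```

```bash
python3 - <<'E'
from h import *
plan([0.4821,-0.0065,0.070],-30)
E
```

```text
t 4.05 tcp [ 0.4843 -0.0067  0.0763] yaw -29.89 tilt 0.31 F [-0.4  1.2 -0.1] w 0.0853 q [-0.16  0.25  1.89 -0.    0.99  0.37]
shift cm [-0.09 -0.2   0.62] rot deg [ 0.3  -0.07  0.11]
```

Call:
{"method": "servo_tool", "body": {"deltas": [-0.1,-0.2,0.6,0.3,0,0.1,0,0,0,0,0,0]}}

```text
clock: 4.25
position: [0.483, -0.0066, 0.0714]
ee_rot: [0.001, 0.866, 0.5, 0.002]
contact_force: [0.6, 0.3, -0.6]
width: 0.0852
```

```bash
python3 - <<'E'
from h import *
plan([0.4821,-0.0065,0.070],-30)
E
```

```text
t 4.25 tcp [ 0.483  -0.0066  0.0714] yaw -29.97 tilt 0.19 F [ 0.6  0.3 -0.6] w 0.0852 q [-0.16  0.26  1.9   0.    0.98  0.36]
shift cm [-0.03 -0.09  0.14] rot deg [ 0.14 -0.12  0.03]
```

Close with a light grip first to sense the offset.

Call:
{"method": "servo_tool", "body": {"deltas": [0,-0.1,0.1,0.1,-0.1,0,0,0,0,0,0,0,0,0,0,0,0,0,0,0,0,0,0,0], "jaw": 6.0, "grip_force": 20}}

```text
clock: 4.65
position: [0.4825, -0.0062, 0.0706]
ee_rot: [0.0, 0.866, 0.5, 0.001]
contact_force: [0.3, 0.0, -1.0]
width: 0.0598
```

```bash
python3 - <<'E'
from h import *
plan([0.4821,-0.0065,0.070],-30)
s=manip.get_state();print(Rt(s).as_matrix().T@s['contact_force'])
E
```

```text
t 4.65 tcp [ 0.4825 -0.0062  0.0706] yaw -29.97 tilt 0.08 F [ 0.3  0.  -1. ] w 0.0598 q [-0.16  0.26  1.9   0.    0.98  0.37]
shift cm [-0.05 -0.02  0.06] rot deg [ 0.08 -0.03  0.03]
[0.19218606 0.23434175 0.99513248]
```

```bash
python3 - <<'E'
from h import *
snap('wrist','w3');snap('side','s3')
z=load('s3');cv2.imwrite('pics/s3c.png',cv2.resize(z['im'][110:270,230:400],None,fx=4,fy=3.7)[:,:,::-1])
E
```

```text
(no output)
```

View pics/w3.png

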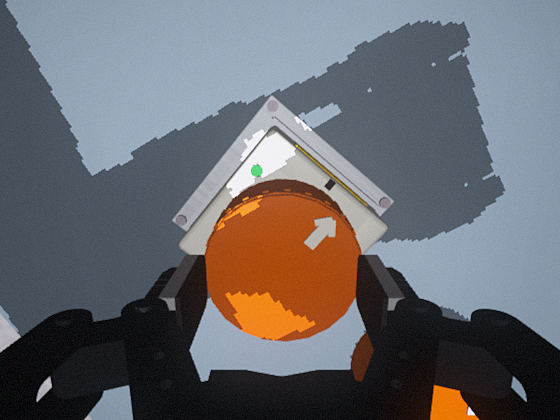

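View pics/s3c.png

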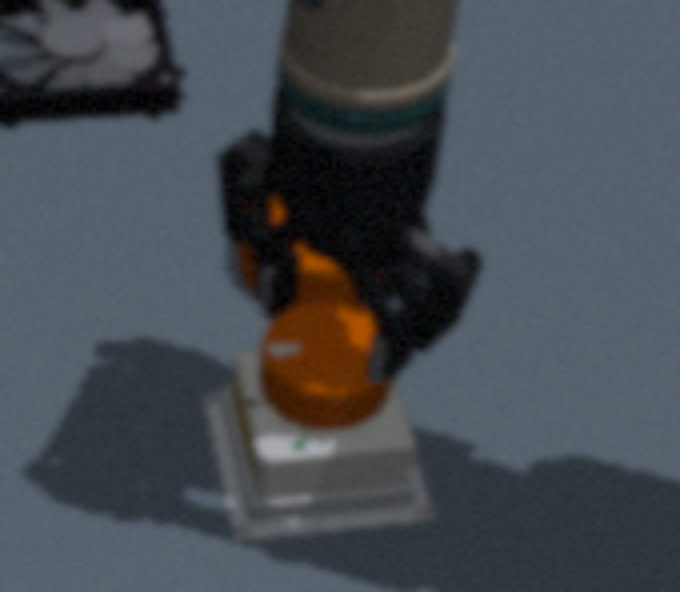

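Call:
{"method": "servo_tool", "body": {"deltas": [0,0,0,0,0,0,0,0,0,0,0,0], "jaw": 5.0}}

```text
clock: 4.95
position: [0.4825, -0.0062, 0.0706]
ee_rot: [0.0, 0.866, 0.5, 0.001]
contact_force: [-0.0, 0.5, -1.6]
width: 0.0498
```

```bash
python3 - <<'E'
from h import *
plan([0.4821,-0.0065,0.070],-30)
snap('wrist','w4')
lidfit(load('w4'),.098,(281,262,90))
s=manip.get_state();print(Rt(s).as_matrix().T@s['contact_force'],Rt(s).as_matrix().T@s['moment'])
E
```

```text
t 4.95 tcp [ 0.4825 -0.0062  0.0706] yaw -29.97 tilt 0.09 F [-0.   0.5 -1.6] w 0.0498 q [-0.16  0.26  1.9   0.    0.98  0.37]
shift cm [-0.05 -0.02  0.06] rot deg [ 0.08 -0.04  0.03]
depth circle [ 0.48224819 -0.00534915] 0.03128785906095137 ztop 0.0970569176400769
 refit [ 0.48240499 -0.00528753] 0.547568710359408
 arrow? [320.7840708  231.25663717] 565 0.022287172723828668 17.22099821395205
[0.47277551 0.22335029 0.23330029] [ 0.05853544 -0.02357429 -0.06103867]
```

View pics/w4.png

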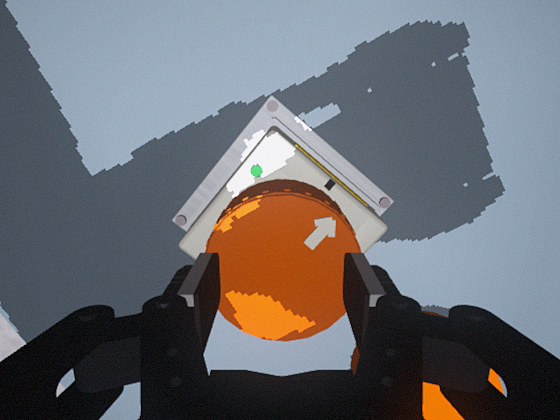

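```bash
python3 - <<'E'
from h import *
s=manip.get_state();T=Rt(s).as_matrix()
for n in('w3','w4'):
    z=load(n);P=(cloud(z)-s['position'])@T
    print(n)
    for (u,v) in [(213,258),(213,270),(213,285),(213,297),(205,262),(200,290),(352,262),(352,290),(360,300)]:
        print(u,v,P[v,u].round(4))
    m=(z['im'].max(-1)<70)&(P[...,2]<-.001)&(P[...,2]>-.1)&(abs(P[...,0])<.05)&(z['d']>0)
    q=P[m]; print('max z of dark pts',np.percentile(q[:,2],[50,90,99,99.9]))
E
```

```text
w3
213 258 [ 0.005  -0.029  -0.0256]
213 270 [ 0.0007 -0.0288 -0.0278]
213 285 [-0.0066 -0.0293 -0.0266]
213 297 [-0.0119 -0.0295 -0.027 ]
205 262 [ 0.0056 -0.0312 -0.031 ]
200 290 [-0.0009 -0.0312 -0.0419]
352 262 [ 0.0038  0.0276 -0.0269]
352 290 [-0.009   0.0284 -0.0264]
360 300 [-0.0067  0.029  -0.0388]
max z of dark pts [-0.08527644 -0.05537922 -0.03600359 -0.03161347]
w4
213 258 [ 0.0102 -0.0265 -0.0379]
213 270 [ 0.0073 -0.0259 -0.0421]
213 285 [ 0.0018 -0.026  -0.0431]
213 297 [-0.0021 -0.0259 -0.0449]
205 262 [ 0.0096 -0.0291 -0.0402]
200 290 [ 0.0105 -0.026  -0.0637]
352 262 [ 0.0099  0.0248 -0.0411]
352 290 [ 0.0022  0.024  -0.0477]
360 300 [ 0.0055  0.0239 -0.0608]
max z of dark pts [-0.08431958 -0.05685544 -0.03503589 -0.02977153]
```

```bash
python3 - <<'E'
from h import *
s=manip.get_state();T=Rt(s).as_matrix()
for n in('w2','w4'):
    z=load(n)
    K=z['K'];d=z['d'];v,u=np.mgrid[:420,:560]
    p=np.stack([(u-K[0,2])/K[0,0]*d,(v-K[1,2])/K[1,1]*d,d],-1)
    A=np.array([[0,-.966,-.26],[1,0,-.002],[.002,-.26,.966]]);t=np.array([.0668,-.0002,-.168])
    P=p@A.T+t
    m=(v>240)&(v<310)&(d>0)&(P[...,2]<-.0005)&(abs(P[...,1])>.02)&(abs(P[...,1])<.06)
    m&=(z['im'].max(-1)<130)&(np.ptp(z['im'].astype(int),axis=-1)<30)
    q=P[m];o=np.argsort(-q[:,2])
    print(n,m.sum(),np.percentile(q[:,2],[10,50,90,98,99.8]));print(q[o[:200:25]].round(4))
    uu,vv=u[m][o],v[m][o];print(list(zip(uu[:200:25],vv[:200:25])))
E
```

```text
w2 4667 [-0.06972619 -0.05671684 -0.044      -0.03995775 -0.03854092]
[[ 0.0014  0.0428 -0.0377]
 [ 0.0062  0.0424 -0.0391]
 [-0.0002  0.0424 -0.0394]
 [-0.0012  0.0421 -0.0398]
 [-0.004   0.0426 -0.04  ]
 [ 0.01    0.0425 -0.0404]
 [-0.0025 -0.043  -0.0407]
 [ 0.0083 -0.0432 -0.041 ]]
[(np.int64(395), np.int64(284)), (np.int64(396), np.int64(274)), (np.int64(395), np.int64(290)), (np.int64(394), np.int64(293)), (np.int64(395), np.int64(300)), (np.int64(398), np.int64(266)), (np.int64(168), np.int64(297)), (np.int64(165), np.int64(271))]
w4 5591 [-0.07474526 -0.05518179 -0.03726712 -0.03223893 -0.02911089]
[[-0.0063  0.0249 -0.0278]
 [ 0.0009  0.0247 -0.0297]
 [-0.0025 -0.0254 -0.0309]
 [-0.0052 -0.0254 -0.0315]
 [ 0.0118  0.0309 -0.0321]
 [ 0.0119  0.025  -0.0325]
 [ 0.0096 -0.0254 -0.0328]
 [ 0.0122 -0.0263 -0.0332]]
[(np.int64(343), np.int64(290)), (np.int64(344), np.int64(276)), (np.int64(219), np.int64(285)), (np.int64(219), np.int64(292)), (np.int64(362), np.int64(253)), (np.int64(347), np.int64(253)), (np.int64(217), np.int64(259)), (np.int64(214), np.int64(253))]
```

The fingers closed over the lid's top without touching it. The wrist depth puts the real tips about 36 mm behind the stated TCP at this opening, so I'll open and go lower in steps.

Call:
{"method": "servo_tool", "body": {"deltas": [0,0,0,0,0,0,0,0,0,0,0,0,0,0,0,0,0,0,-0.1,-0.2,1.5,0.2,-0.1,0,0,0,0,0,0,0], "jaw": 8.5}}

```text
clock: 5.5
position: [0.4806, -0.0061, 0.0557]
ee_rot: [-0.0, 0.866, 0.5, -0.001]
contact_force: [-0.5, -0.5, -1.3]
width: 0.0849
```

```bash
cat >> h.py <<'E'
def tips(tag,zmin=-.0005):
    z=load(tag);K=z['K'];d=z['d'];v,u=np.mgrid[:420,:560]
    p=np.stack([(u-K[0,2])/K[0,0]*d,(v-K[1,2])/K[1,1]*d,d],-1)
    A=np.array([[0,-.966,-.26],[1,0,-.002],[.002,-.26,.966]]);t=np.array([.0668,-.0002,-.168])
    return u,v,p@A.T+t,z
E
python3 - <<'E'
from h import *
plan([0.4821,-0.0065,0.040],-30)
snap('wrist','w5')
u,v,P,z=tips('w5')
m=(v>235)&(v<320)&(P[...,2]<-.03)&(abs(P[...,1])>.035)&(abs(P[...,1])<.06)&(z['d']>0)
print(np.percentile(P[m][:,2],[50,98,99.8]))
lidfit(z,.098,(281,280,100))
E
```

```text
t 5.5 tcp [ 0.4806 -0.0061  0.0557] yaw -29.97 tilt 0.08 F [-0.5 -0.5 -1.3] w 0.0849 q [-0.16  0.27  1.92 -0.    0.94  0.37]
shift cm [0.04 0.15 1.57] rot deg [-0.07  0.05  0.03]
[-0.059805   -0.04024286 -0.03840808]
depth circle [ 0.48231652 -0.00554176] 0.03247502230213774 ztop 0.09703680339068835
 refit [ 0.48231652 -0.00554176] 1.0
 arrow? [330.01862464 242.48137536] 698 0.022570628321855322 17.650559215574972
```

View pics/w5.png

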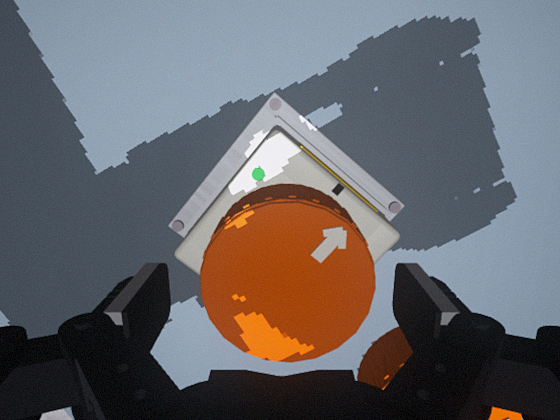

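Call:
{"method": "servo_tool", "body": {"deltas": [0,0,1.0,0,0,0,0,0.1,1.0,0,0,0,0,0,0,0,0,0]}}

```text
clock: 5.85
position: [0.4842, -0.007, 0.0363]
ee_rot: [0.001, 0.866, 0.5, 0.001]
contact_force: [-1.5, 0.6, 0.3]
width: 0.0849
```

```bash
python3 - <<'E'
from h import *
plan([0.4822,-0.0060,0.036],-30)
E
```

```text
t 5.85 tcp [ 0.4842 -0.007   0.0363] yaw -29.97 tilt 0.23 F [-1.5  0.6  0.3] w 0.0849 q [-0.16  0.3   1.95 -0.    0.89  0.37]
shift cm [-0.01 -0.22  0.03] rot deg [ 0.22 -0.07  0.03]
```

Call:
{"method": "servo_tool", "body": {"deltas": [0,-0.2,0,0.2,-0.1,0,0,0,0,0,0,0,0,0,0,0,0,0,0,0,0,0,0,0], "jaw": 6.0, "grip_force": 20}}

```text
clock: 6.25
position: [0.4823, -0.006, 0.0362]
ee_rot: [0.0, 0.866, 0.5, -0.001]
contact_force: [0.3, -1.1, -1.4]
width: 0.0657
```

```bash
python3 - <<'E'
from h import *
plan([0.4822,-0.0060,0.036],-30)
s=manip.get_state();print(Rt(s).as_matrix().T@s['contact_force'],Rt(s).as_matrix().T@s['moment'])
snap('wrist','w6')
E
```

```text
t 6.25 tcp [ 0.4823 -0.006   0.0362] yaw -29.96 tilt 0.06 F [ 0.3 -1.1 -1.4] w 0.0657 q [-0.16  0.3   1.95 -0.    0.89  0.37]
shift cm [-0.   -0.01  0.02] rot deg [-0.02  0.06  0.04]
[-0.76644067  0.77368698  1.36337712] [-0.1132408   0.06859633 -0.00385394]
```

View pics/w6.png

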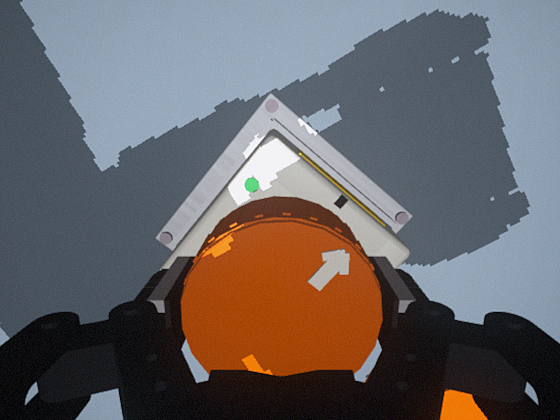

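Call:
{"method": "servo_tool", "body": {"deltas": [0,0,0,0,0,0,0,0,0,0,0,0,0,0,0.4,0,0,0,0,0,0.3,0,0,0,0,0,0,0,0,0], "jaw": 5.5, "grip_force": 50}}

```text
clock: 6.8
position: [0.4825, -0.006, 0.0312]
ee_rot: [0.001, 0.866, 0.5, -0.0]
contact_force: [-2.4, -0.2, 9.7]
width: 0.0651
```

```bash
python3 - <<'E'
from h import *
plan([0.4822,-0.0060,0.029],-30)
s=manip.get_state();print(Rt(s).as_matrix().T@s['contact_force'],Rt(s).as_matrix().T@s['moment'])
E
```

```text
t 6.8 tcp [ 0.4825 -0.006   0.0312] yaw -29.95 tilt 0.06 F [-2.4 -0.2  9.7] w 0.0651 q [-0.16  0.31  1.95 -0.    0.88  0.37]
shift cm [-0.01 -0.03  0.22] rot deg [0.06 0.03 0.05]
[-1.4001559  -1.95133694 -9.69239944] [ 0.35676969 -0.2459734  -0.01629619]
```

Call:
{"method": "servo_tool", "body": {"deltas": [0,0,0.3,0,0,0,0,0,0,0,0,0]}}

```text
clock: 7.0
position: [0.4825, -0.006, 0.0301]
ee_rot: [0.001, 0.866, 0.5, 0.0]
contact_force: [-3.2, 0.5, 11.1]
width: 0.0647
```

```bash
python3 - <<'E'
from h import *
plan([0.4822,-0.0060,0.029],-30)
E
```

```text
t 7.0 tcp [ 0.4825 -0.006   0.0301] yaw -29.95 tilt 0.1 F [-3.2  0.5 11.1] w 0.0647 q [-0.16  0.31  1.95 -0.    0.88  0.37]
shift cm [-0.01 -0.03  0.11] rot deg [0.09 0.02 0.05]
```

Call:
{"method": "servo_tool", "body": {"deltas": [0,0,0.2,0,0,-8,0,0,0.1,0,0,-8]}}

```text
clock: 7.2
position: [0.4844, -0.0062, 0.0297]
ee_rot: [0.002, 0.785, 0.619, 0.002]
contact_force: [-2.2, 1.1, 10.9]
width: 0.0651
```

```bash
python3 - <<'E'
from h import *
plan([0.4822,-0.0060,0.029],30)
E
```

```text
t 7.2 tcp [ 0.4844 -0.0062  0.0297] yaw -13.47 tilt 0.35 F [-2.2  1.1 10.9] w 0.0651 q [-0.16  0.31  1.95 -0.    0.87  0.08]
shift cm [-0.03 -0.22  0.07] rot deg [  0.33   0.13 -43.47]
```

Call:
{"method": "servo_tool", "body": {"deltas": [0,-0.2,0.1,0.3,0,-8,0,-0.1,0.1,0,0,-8]}}

```text
clock: 7.4
position: [0.4843, -0.0056, 0.0304]
ee_rot: [0.003, 0.687, 0.726, 0.002]
contact_force: [-2.5, 1.4, 9.6]
width: 0.0648
```

```bash
python3 - <<'E'
from h import *
plan([0.4822,-0.0060,0.029],30)
E
```

```text
t 7.4 tcp [ 0.4843 -0.0056  0.0304] yaw 3.14 tilt 0.4 F [-2.5  1.4  9.6] w 0.0648 q [-0.16  0.31  1.95  0.    0.87 -0.21]
shift cm [-0.02 -0.21  0.14] rot deg [  0.37   0.15 -26.86]
```

Call:
{"method": "servo_tool", "body": {"deltas": [0,-0.3,0.3,0.4,0.1,-8,0,-0.2,0.2,0,0,-8]}}

```text
clock: 7.6
position: [0.484, -0.0063, 0.0287]
ee_rot: [0.004, 0.575, 0.818, 0.003]
contact_force: [-0.3, 1.6, 11.8]
width: 0.0647
```

```bash
python3 - <<'E'
from h import *
plan([0.4822,-0.0060,0.029],30)
E
```

```text
t 7.6 tcp [ 0.484  -0.0063  0.0287] yaw 19.76 tilt 0.55 F [-0.3  1.6 11.8] w 0.0647 q [-0.16  0.31  1.96  0.    0.86 -0.5 ]
shift cm [ 0.09 -0.16 -0.03] rot deg [  0.5    0.23 -10.24]
```

Call:
{"method": "servo_tool", "body": {"deltas": [0.1,-0.2,0.1,0.5,0.2,-8,0,-0.1,0.1,0,0,-3,0,0,0,0,0,0]}}

```text
clock: 7.9
position: [0.4841, -0.0065, 0.0308]
ee_rot: [0.003, 0.49, 0.872, 0.002]
contact_force: [-3.5, -1.4, 9.5]
width: 0.065
```

```bash
python3 - <<'E'
from h import *
plan([0.4822,-0.0060,0.1],30)
snap('wrist','w7')
E
```

```text
t 7.9 tcp [ 0.4841 -0.0065  0.0308] yaw 31.3 tilt 0.43 F [-3.5 -1.4  9.5] w 0.065 q [-0.16  0.31  1.96  0.    0.87 -0.7 ]
shift cm [ 0.12 -0.1  -6.93] rot deg [0.35 0.25 1.3 ]
```

View pics/w7.png

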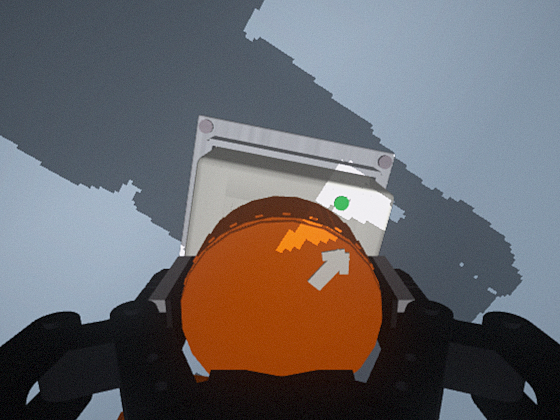

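The arrow tip at (343,253) now points at the green dot (341,203), so I can lift.

Call:
{"method": "servo_tool", "body": {"deltas": [0,0,-1.0,0.3,0.2,0,0,0,-1.5,0,0,0]}}

```text
clock: 8.15
position: [0.4833, -0.0064, 0.0557]
ee_rot: [-0.0, 0.49, 0.872, -0.0]
contact_force: [-0.8, -0.9, -0.2]
width: 0.065
```

```bash
python3 - <<'E'
from h import *
plan([0.4822,-0.0060,0.15],30)
E
```

```text
t 8.15 tcp [ 0.4833 -0.0064  0.0557] yaw 31.27 tilt 0.04 F [-0.8 -0.9 -0.2] w 0.065 q [-0.16  0.28  1.92 -0.    0.95 -0.7 ]
shift cm [ 0.1  -0.08 -9.43] rot deg [-0.04 -0.01  1.27]
```

Call:
{"method": "servo_tool", "body": {"deltas": [0,0,-4.0,0,0,0,0,0,-2.0,0,0,0,0,0,0,0,0,0,4,0,0,0,0,0,4,0,0,0,0,0,4,0,0,0,0,0,4,0,0,0,0,0,0,0,2,0,0,0]}}

```text
clock: 8.95
position: [0.4012, 0.1335, 0.0943]
ee_rot: [0.002, 0.493, 0.87, 0.002]
contact_force: [1.2, 0.2, -1.8]
width: 0.0644
```

```bash
python3 - <<'E'
from h import *
plan([0.40,0.13,-0.029],30)
E
```

```text
t 8.95 tcp [0.4012 0.1335 0.0943] yaw 30.94 tilt 0.33 F [ 1.2  0.2 -1.8] w 0.0644 q [ 0.16  0.14  1.99 -0.    1.01 -0.38]
shift cm [-0.2  -0.35 12.33] rot deg [0.3  0.14 0.94]
```

Call:
{"method": "servo_tool", "body": {"deltas": [0,-0.1,3.8,0.3,0.1,0.9,0,-0.3,3.8,0,0,0,0,-0.2,3.2,0,0,0,0,0,0,0,0,0]}}

```text
clock: 9.35
position: [0.3917, 0.1321, -0.021]
ee_rot: [-0.001, 0.498, 0.867, -0.001]
contact_force: [-0.8, 1.3, -0.6]
width: 0.0648
```

```bash
python3 - <<'E'
from h import *
plan([0.40,0.13,-0.031],30)
snap('side','s8');z=load('s8');cv2.imwrite('pics/s8c.png',cv2.resize(z['im'][180:340,240:420],None,fx=4,fy=3.7)[:,:,::-1])
E
```

```text
t 9.35 tcp [ 0.3917  0.1321 -0.021 ] yaw 30.3 tilt 0.21 F [-0.8  1.3 -0.6] w 0.0648 q [ 0.16  0.31  2.15 -0.    0.68 -0.37]
shift cm [-0.6   0.61  1.  ] rot deg [-0.2  -0.05  0.3 ]
```

View pics/s8c.png

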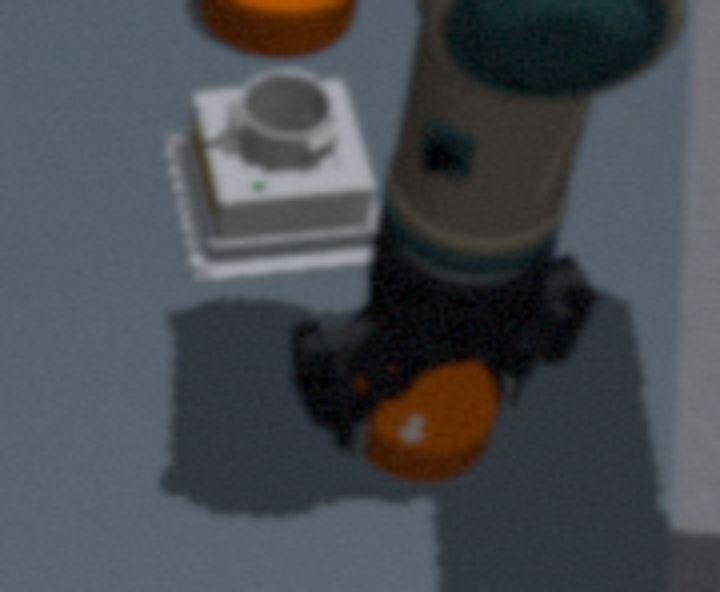

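```bash
python3 - <<'E'
from h import *
snap('wrist','w8');u,v,P,z=tips('w8')
Pw=cloud(z);hsv=cv2.cvtColor(z['im'],cv2.COLOR_RGB2HSV)
m=(hsv[...,0]>4)&(hsv[...,0]<18)&(hsv[...,1]>150)&(abs(u-281)<80)&(v>190)&(v<370)
q=Pw[m];A=np.c_[q[:,:2]-q[:,:2].mean(0),np.ones(len(q))]
for _ in range(4):
    s=np.linalg.lstsq(A,q[:,2],rcond=None)[0];r=abs(A@s-q[:,2]);k=r<max(.002,np.percentile(r,80));A,q=A[k],q[k]
print(s,len(q))
E
```

```text
[ 0.00387635 -0.01067447  0.040944  ] 18864
```

View pics/w8.png

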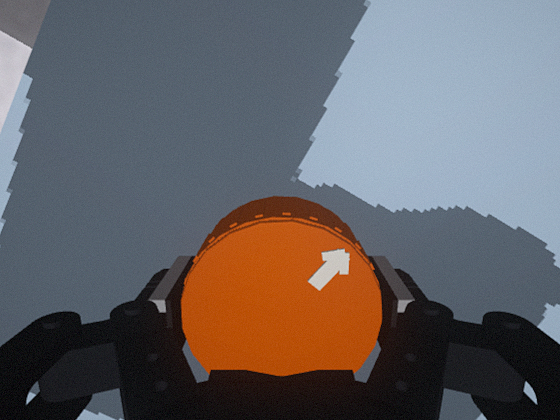

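The lid is level in the grip (slope 0.01), with its bottom about 10 mm above the bench. I'll lower it the rest of the way.

Call:
{"method": "servo_tool", "body": {"deltas": [0,0,0.6,0,0,0,0,0,0.3,0,0,0,0,0,0,0,0,0]}}

```text
clock: 9.75
position: [0.3996, 0.1332, -0.0246]
ee_rot: [0.005, 0.498, 0.867, 0.004]
contact_force: [-1.0, -0.2, -0.5]
width: 0.0646
```

```bash
python3 - <<'E'
from h import *
plan([0.40,0.13,-0.031],30)
E
```

```text
t 9.75 tcp [ 0.3996  0.1332 -0.0246] yaw 30.27 tilt 0.7 F [-1.  -0.2 -0.5] w 0.0646 q [ 0.16  0.32  2.16 -0.    0.65 -0.37]
shift cm [-0.29 -0.13  0.64] rot deg [0.65 0.28 0.27]
```

Call:
{"method": "servo_tool", "body": {"deltas": [0,0,0.5,0.6,0.3,0,0,0,0.2,0,0,0,0,0,0,0,0,0]}}

```text
clock: 10.05
position: [0.4017, 0.1334, -0.0304]
ee_rot: [0.002, 0.498, 0.867, 0.002]
contact_force: [-0.5, 0.1, -0.3]
width: 0.0652
```

```bash
python3 - <<'E'
from h import *
plan([0.40,0.13,-0.032],30)
E
```

```text
t 10.05 tcp [ 0.4017  0.1334 -0.0304] yaw 30.26 tilt 0.26 F [-0.5  0.1 -0.3] w 0.0652 q [ 0.16  0.34  2.15  0.    0.65 -0.37]
shift cm [-0.21 -0.32  0.16] rot deg [0.26 0.05 0.26]
```

Call:
{"method": "servo_tool", "body": {"deltas": [0,0,0.2,0.2,0,0,0,0,0,0,0,0]}}

```text
clock: 10.25
position: [0.4022, 0.1334, -0.0301]
ee_rot: [0.001, 0.498, 0.867, 0.0]
contact_force: [0.7, 0.2, -0.9]
width: 0.0648
```

```bash
python3 - <<'E'
from h import *
plan([0.40,0.13,-0.032],30)
E
```

```text
t 10.25 tcp [ 0.4022  0.1334 -0.0301] yaw 30.26 tilt 0.12 F [ 0.7  0.2 -0.9] w 0.0648 q [ 0.16  0.34  2.15 -0.    0.66 -0.37]
shift cm [-0.18 -0.37  0.19] rot deg [0.09 0.08 0.26]
```

Call:
{"method": "servo_tool", "body": {"deltas": [0,0,0.4,0,0,0,0,0,0,0,0,0]}}

```text
clock: 10.45
position: [0.4033, 0.1336, -0.0297]
ee_rot: [0.002, 0.498, 0.867, 0.001]
contact_force: [0.8, 0.0, -0.8]
width: 0.0648
```

```bash
python3 - <<'E'
from h import *
plan([0.40,0.13,-0.032],30)
snap('wrist','w9');z=load('w9');lidfit(z,.031,(281,300,110))
E
```

```text
t 10.45 tcp [ 0.4033  0.1336 -0.0297] yaw 30.28 tilt 0.28 F [ 0.8  0.  -0.8] w 0.0648 q [ 0.16  0.34  2.15 -0.    0.65 -0.37]
shift cm [-0.15 -0.47  0.23] rot deg [0.23 0.15 0.28]
depth circle [0.39998813 0.13689247] 0.0318166339513215 ztop 0.030966004150402883
 refit [0.40040867 0.13620287] 0.46805555555555556
 arrow? [330.24811219 267.10787487] 927 0.020940701921045655 74.07623198656559
```

Call:
{"method": "servo_tool", "body": {"deltas": [0,0,0,0,0,0,0,0,0,0,0,0,0,0,0,0,0,0,0,0,0,0,0,0], "jaw": 8.5}}

```text
clock: 10.9
position: [0.4033, 0.1336, -0.0306]
ee_rot: [0.002, 0.498, 0.867, 0.001]
contact_force: [0.1, 0.6, -0.6]
width: 0.0846
```

```bash
python3 - <<'E'
from h import *
plan([0.40,0.13,0.1],30)
snap('wrist','w10');z=load('w10');lidfit(z,.031,(281,300,110))
E
```

```text
t 10.9 tcp [ 0.4033  0.1336 -0.0306] yaw 30.28 tilt 0.27 F [ 0.1  0.6 -0.6] w 0.0846 q [ 0.16  0.34  2.15 -0.    0.65 -0.37]
shift cm [ -0.18  -0.41 -13.06] rot deg [0.23 0.14 0.28]
depth circle [0.39983564 0.13766508] 0.030487144084550374 ztop 0.03000007887191912
 refit [0.40023074 0.13688616] 0.579225352112676
 arrow? [331.34267241 267.39116379] 928 0.020684060549926313 73.47205187997427
```

View pics/w10.png

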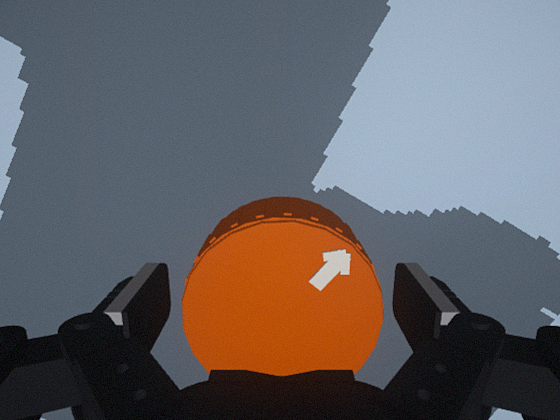

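Call:
{"method": "servo_tool", "body": {"deltas": [0,0,-3,0,0,0,0,0,-5,0,0,0,0,0,-5,0,0,0,0,0,-5,0,0,0,2.5,4.1,-2,0,0,0,2.5,4.1,-2,0,0,0,2.5,4.1,0,0,0,0,2.5,4.1,0,0,0,0,0,0,0,0,0,0,0,0,0,0,0,0]}}

```text
clock: 11.95
position: [0.4935, 0.3039, 0.193]
ee_rot: [0.0, 0.499, 0.866, -0.0]
contact_force: [0.6, -0.9, -0.3]
width: 0.0848
```

```bash
python3 - <<'E'
from h import *
plan([0.49,0.30,0.2],30)
snap('wrist','w11');plan([0.49,0.30,0.2],30)
E
```

```text
t 11.95 tcp [0.4935 0.3039 0.193 ] yaw 30.08 tilt 0.01 F [ 0.6 -0.9 -0.3] w 0.0848 q [ 0.43  0.29  1.51 -0.    1.34 -0.09]
shift cm [-0.16 -0.5  -0.7 ] rot deg [-0.    0.    0.08]
t 12.0 tcp [0.4936 0.3039 0.1929] yaw 30.04 tilt 0.05 F [0.9 0.6 0.3] w 0.0849 q [ 0.43  0.29  1.52  0.    1.34 -0.09]
shift cm [-0.16 -0.5  -0.71] rot deg [ 0.04 -0.03  0.04]
```

View pics/w11.png

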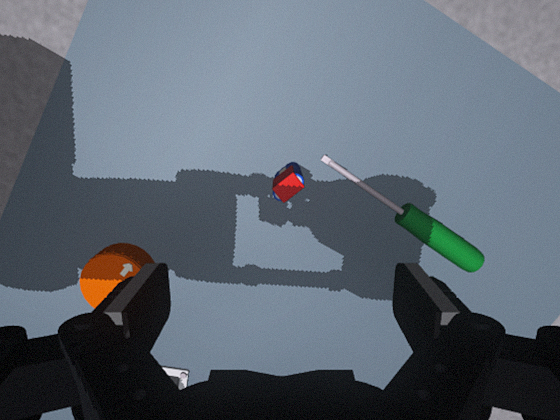

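The taped pack is at (288,182), with the screwdriver blade tip close by at (325,158). I'll fit its top rectangle.

```bash
python3 - <<'E'
from h import *
z=load('w11');im=z['im'];P=cloud(z);v,u=np.mgrid[:420,:560]
b=(abs(u-288)<30)&(abs(v-182)<32)
print(np.sort(P[b][:,2])[::-1][:200:20].round(4))
m=b&(P[...,2]>.055)
c,_=cv2.findContours(m.astype(np.uint8),cv2.RETR_EXTERNAL,cv2.CHAIN_APPROX_NONE);c=max(c,key=cv2.contourArea)
hsv=cv2.cvtColor(im,cv2.COLOR_RGB2HSV)
m2=b&((hsv[...,0]<6)|(hsv[...,0]>172))&(hsv[...,1]>130)&(P[...,2]>.06)
for nm,mm in(('top',m),('redtop',m2)):
    q=np.array([onplane(z,a,bb,.066)[:2] for a,bb in zip(u[mm],v[mm])],np.float32)
    r=cv2.minAreaRect(q*1000);print(nm,len(q),r,q.mean(0),cv2.boxPoints(r).round(1).tolist())
cv2.imwrite('pics/c11.png',cv2.resize(im[140:230,240:360],None,fx=6,fy=6,interpolation=cv2.INTER_CUBIC)[:,:,::-1])
# blade tip and points
for p in [(325,158),(340,168),(400,208)]: print(onplane(z,*p,.004))
E
```

```text
[0.3611 0.068  0.0676 0.0674 0.0673 0.0672 0.0671 0.067  0.067  0.0669]
top 669 ((496.7398681640625, 310.29302978515625), (31.25974464416504, 48.154659271240234), 51.294429779052734) [0.4954337  0.30912584] [[468.20001220703125, 313.20001220703125], [505.79998779296875, 283.0], [525.2999877929688, 307.3999938964844], [487.70001220703125, 337.5]]
redtop 514 ((495.2530212402344, 308.6759948730469), (21.624509811401367, 15.996753692626953), 68.51904296875) [0.4952503  0.30873364] [[483.8999938964844, 301.5], [498.70001220703125, 295.70001220703125], [506.70001220703125, 315.79998779296875], [491.79998779296875, 321.70001220703125]]
[0.51932872 0.33982827 0.004     ]
[0.53683818 0.33887977 0.004     ]
[0.6093875  0.33494972 0.004     ]
```

View pics/c11.png

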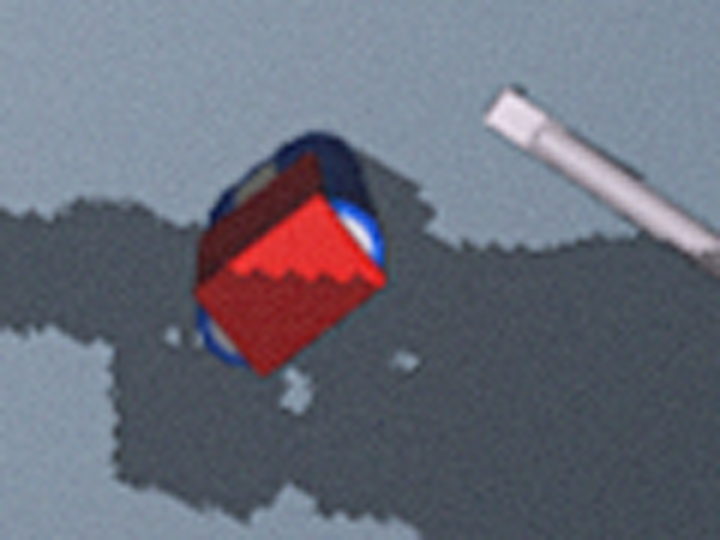

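```bash
python3 - <<'E'
from h import *
z=load('w11')
q=np.array([onplane(z,a/6+240,b/6+140,.066)[:2] for a,b in [(195,292),(320,195),(385,285),(265,375)]])
print(q.round(4),q.mean(0)); e=np.diff(np.r_[q,q[:1]],axis=0); print(np.hypot(*e.T),np.degrees(np.arctan2(e[:,1],e[:,0])))
plan([0.4955,0.3085,0.1],-22)
E
```

```text
[[0.4854 0.3013]
 [0.4932 0.3211]
 [0.5069 0.3149]
 [0.4993 0.2961]] [0.49621364 0.30835561]
[0.02121264 0.01503447 0.02031192 0.01484907] [  68.37364918  -24.05965921 -112.11769348  159.3890935 ]
t 12.0 tcp [0.4936 0.3039 0.1929] yaw 30.04 tilt 0.05 F [0.9 0.6 0.3] w 0.0849 q [ 0.43  0.29  1.52  0.    1.34 -0.09]
shift cm [0.3  0.39 9.29] rot deg [ 2.000e-02 -4.000e-02  5.204e+01]
```

Call:
{"method": "servo_tool", "body": {"deltas": [0.3,0.5,1,0,0,8,0,0,1,0,0,8,0,0,1,0,0,8,0,0,1,0,0,8,0,0,1,0,0,8,0,0,1,0,0,8,0,0,0,0,0,4,0,0,0,0,0,0], "jaw": 5.0}}

```text
clock: 12.8
position: [0.4886, 0.2962, 0.1295]
ee_rot: [0.0, 0.842, 0.54, -0.005]
contact_force: [0.8, 0.1, -0.2]
width: 0.05
```

```bash
python3 - <<'E'
from h import *
plan([0.496,0.3085,0.0225],-22)
snap('wrist','w12');z=load('w12')
P=cloud(z);im=z['im'];v,u=np.mgrid[:420,:560];hsv=cv2.cvtColor(im,cv2.COLOR_RGB2HSV)
m2=((hsv[...,0]<6)|(hsv[...,0]>172))&(hsv[...,1]>130)&(P[...,2]>.06)
q=np.array([onplane(z,a,bb,.066)[:2] for a,bb in zip(u[m2],v[m2])],np.float32)
r=cv2.minAreaRect(q*1000);print(len(q),r)
E
```

```text
t 12.8 tcp [0.4886 0.2962 0.1295] yaw -24.65 tilt 0.61 F [ 0.8  0.1 -0.2] w 0.05 q [ 0.42  0.33  1.62 -0.    1.2   0.86]
shift cm [ 1.53  0.21 10.68] rot deg [-0.31  0.52 -2.65]
924 ((451.67718505859375, 236.36947631835938), (190.94862365722656, 414.1687927246094), 66.11677551269531)
```

View pics/w12.png

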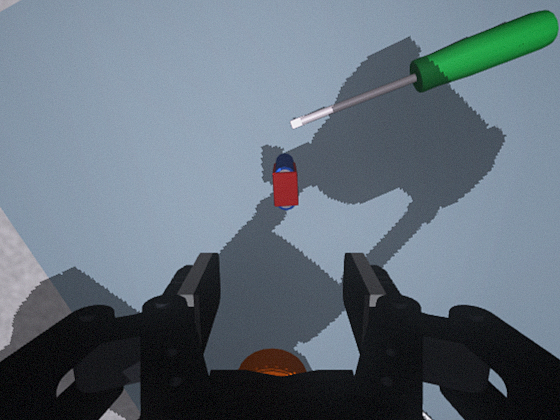

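```bash
python3 - <<'E'
from h import *
z=load('w12')
P=cloud(z);im=z['im'];v,u=np.mgrid[:420,:560];hsv=cv2.cvtColor(im,cv2.COLOR_RGB2HSV)
m2=((hsv[...,0]<6)|(hsv[...,0]>172))&(hsv[...,1]>130)&(P[...,2]>.055)&(v<230)&(v>150)&(abs(u-285)<25)
q=np.array([onplane(z,a,bb,.066)[:2] for a,bb in zip(u[m2],v[m2])],np.float32)
r=cv2.minAreaRect(q*1000);print(len(q),r)
plan([*(np.array(r[0])/1000),0.0225],-22)
E
```

```text
801 ((495.78076171875, 309.1272277832031), (22.9798526763916, 15.055700302124023), 68.13571166992188)
t 12.85 tcp [0.4884 0.2961 0.1294] yaw -24.58 tilt 0.64 F [ 0.2  0.  -0.8] w 0.0502 q [ 0.42  0.33  1.62 -0.    1.2   0.85]
shift cm [ 1.6   0.19 10.67] rot deg [-0.33  0.55 -2.58]
```

Call:
{"method": "servo_tool", "body": {"deltas": [1.6,0.2,2.0,-0.3,0.5,-2.6,0,0,0,0,0,0]}}

```text
clock: 13.05
position: [0.4965, 0.3081, 0.1099]
ee_rot: [0.0, 0.828, 0.56, 0.0]
contact_force: [-1.2, -0.8, 0.2]
width: 0.0499
```

```bash
python3 - <<'E'
from h import *
plan([0.4958,0.3088,0.0225],-22)
E
```

```text
t 13.05 tcp [0.4965 0.3081 0.1099] yaw -21.84 tilt 0.03 F [-1.2 -0.8  0.2] w 0.0499 q [ 0.44  0.36  1.63 -0.    1.15  0.82]
shift cm [ 0.04 -0.1   8.74] rot deg [0.03 0.02 0.16]
```

Call:
{"method": "servo_tool", "body": {"deltas": [0,-0.1,2,0,0,0,0,-0.1,2,0,0,0,0,0,0,0,0,0]}}

```text
clock: 13.35
position: [0.4949, 0.3071, 0.0719]
ee_rot: [0.001, 0.828, 0.56, 0.001]
contact_force: [-0.4, 0.6, -0.8]
width: 0.0499
```

```bash
python3 - <<'E'
from h import *
plan([0.4958,0.3088,0.0225],-22)
E
```

```text
t 13.35 tcp [0.4949 0.3071 0.0719] yaw -21.83 tilt 0.15 F [-0.4  0.6 -0.8] w 0.0499 q [ 0.44  0.39  1.69 -0.    1.06  0.82]
shift cm [0.19 0.01 4.94] rot deg [ 0.15 -0.01  0.17]
```

Call:
{"method": "servo_tool", "body": {"deltas": [0.2,0,2,0.1,0,0,0,-0.1,2,0,0,0,0,0,0.8,0,0,0,0,0,0,0,0,0]}}

```text
clock: 13.75
position: [0.4974, 0.3089, 0.0286]
ee_rot: [0.001, 0.828, 0.56, 0.003]
contact_force: [0.3, -0.1, 0.0]
width: 0.0499
```

```bash
python3 - <<'E'
from h import *
plan([0.4958,0.3088,0.0225],-22)
snap('wrist','w13')
E
```

```text
t 13.75 tcp [0.4974 0.3089 0.0286] yaw -21.84 tilt 0.41 F [ 0.3 -0.1  0. ] w 0.0499 q [ 0.44  0.44  1.74 -0.    0.96  0.82]
shift cm [-0.07 -0.15  0.61] rot deg [ 0.34 -0.24  0.16]
```

View pics/w13.png

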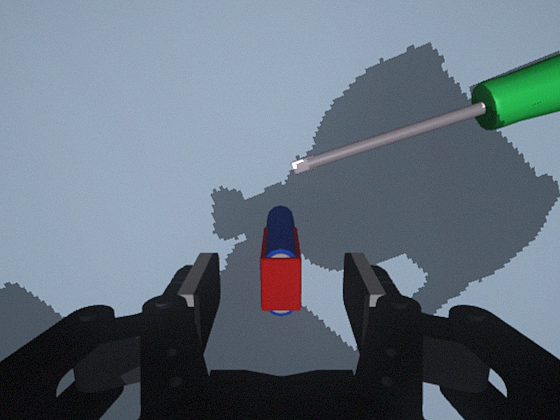

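The pack's red top at (281,283) sits midway between the pads at 218 and 344. I'll go down 6 mm and grip.

Call:
{"method": "servo_tool", "body": {"deltas": [-0.1,-0.1,0.6,0.3,-0.2,0,0,0,0,0,0,0,0,0,0,0,0,0,0,0,0,0,0,0,0,0,0,0,0,0,0,0,0,0,0,0], "jaw": 1.0, "grip_force": 40}}

```text
clock: 14.4
position: [0.4987, 0.3093, 0.0264]
ee_rot: [0.001, 0.828, 0.56, 0.004]
contact_force: [0.9, 0.1, -1.5]
width: 0.0134
```

```bash
python3 - <<'E'
from h import *
plan([0.4821,-0.006,0.2],-22)
snap('wrist','w14')
E
```

```text
t 14.4 tcp [0.4987 0.3093 0.0264] yaw -21.83 tilt 0.43 F [ 0.9  0.1 -1.5] w 0.0134 q [ 0.44  0.44  1.74 -0.    0.96  0.82]
shift cm [-29.79  10.28 -17.47] rot deg [ 0.29 -0.31  0.17]
```

View pics/w14.png

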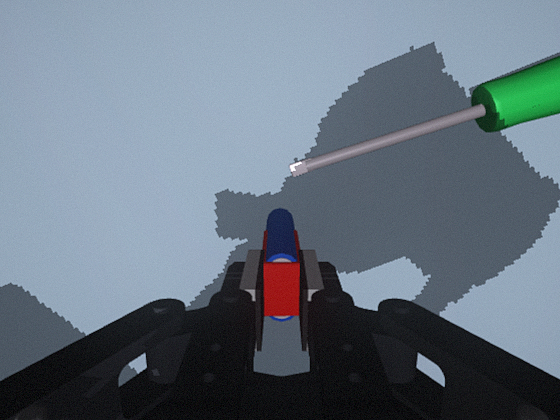

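Call:
{"method": "servo_tool", "body": {"deltas": [0,0,-1,0.3,-0.3,0,0,0,-4,0,0,0,0,0,-5,0,0,0,0,0,-4,0,0,0,0,0,0,0,0,0,-3.5,1.2,0,0,0,0,-3.5,1.2,0,0,0,0,-3.5,1.2,0,0,0,0,-3.5,1.2,0,0,0,0,-3.5,1.2,0,0,0,0,-3.5,1.2,0,0,0,0,-3.5,1.2,0,0,0,0,-3.5,1.2,0,0,0,0,0,0,0,0,0,0]}}

```text
clock: 15.85
position: [0.4798, 0.0043, 0.1646]
ee_rot: [-0.002, 0.827, 0.563, -0.004]
contact_force: [-0.2, 0.5, -0.7]
width: 0.0136
```

```bash
python3 - <<'E'
from h import *
plan([0.4821,-0.006,0.13],-22)
snap('wrist','w15')
E
```

```text
t 15.85 tcp [0.4798 0.0043 0.1646] yaw -21.51 tilt 0.53 F [-0.2  0.5 -0.7] w 0.0136 q [-0.13  0.17  1.76 -0.    1.23  0.24]
shift cm [-0.86  0.62  3.45] rot deg [-0.44  0.29  0.49]
```

View pics/w15.png

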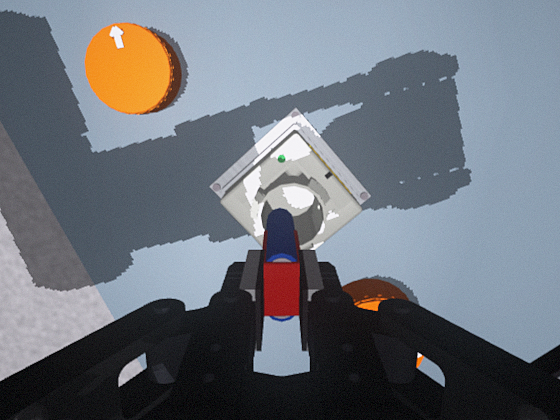

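```bash
python3 - <<'E'
from h import *
u,v,P,z=tips('w15');hsv=cv2.cvtColor(z['im'],cv2.COLOR_RGB2HSV)
m=((hsv[...,0]<6)|(hsv[...,0]>172))&(hsv[...,1]>130)&(v>262)&(abs(u-281)<25)
q=P[m];print(len(q),'med',np.median(q,0),q.min(0),q.max(0))
# whole top
m=(abs(u-281)<18)&(v>250)&(v<325)&(abs(P[...,2]-np.median(q[:,2]))<.004);q=P[m];print(q.mean(0),q[:,0].min(),q[:,0].max())
E
```

```text
1936 med [ 0.00118739 -0.00052558 -0.04085455] [-0.01080015 -0.00703515 -0.168     ] [ 0.0668      0.00630346 -0.03841469]
[ 0.00169062 -0.0005237  -0.04050017] -0.01394905733794062 0.014933401106077902
```

Call:
{"method": "servo_tool", "body": {"deltas": [-0.9,0.6,1,-0.4,0.3,0.5,0,0,1,0,0,0,0,0,0,0,0,0]}}

```text
clock: 16.2
position: [0.481, -0.0017, 0.1425]
ee_rot: [-0.003, 0.829, 0.559, 0.001]
contact_force: [-0.9, 0.3, -1.6]
width: 0.0129
```

```bash
python3 - <<'E'
from h import *
plan([0.4818,-0.007,0.066],-22)
E
```

```text
t 16.2 tcp [ 0.481  -0.0017  0.1425] yaw -22.0 tilt 0.37 F [-0.9  0.3 -1.6] w 0.0129 q [-0.15  0.18  1.8   0.01  1.17  0.23]
shift cm [-0.49  0.3   7.65] rot deg [-0.26 -0.26 -0.  ]
```

Call:
{"method": "servo_tool", "body": {"deltas": [-0.5,0.3,1,-0.3,-0.2,0,0,0,0,0,0,0]}}

```text
clock: 16.4
position: [0.4817, -0.0057, 0.1313]
ee_rot: [-0.0, 0.828, 0.56, 0.0]
contact_force: [0.1, -0.6, -1.4]
width: 0.0131
```

```bash
python3 - <<'E'
from h import *
plan([0.4818,-0.007,0.066],-22)
E
```

```text
t 16.4 tcp [ 0.4817 -0.0057  0.1313] yaw -21.85 tilt 0.07 F [ 0.1 -0.6 -1.4] w 0.0131 q [-0.16  0.19  1.81  0.    1.14  0.22]
shift cm [-0.12  0.06  6.53] rot deg [-0.02 -0.07  0.15]
```

Call:
{"method": "servo_tool", "body": {"deltas": [-0.1,0,2,0,0,0,0,-0.1,1.5,0,0,0,0,0,0,0,0,0]}}

```text
clock: 16.7
position: [0.4815, -0.0046, 0.0959]
ee_rot: [0.0, 0.828, 0.561, 0.001]
contact_force: [0.4, 0.2, -0.9]
width: 0.0132
```

```bash
python3 - <<'E'
from h import *
plan([0.4818,-0.007,0.066],-22)
E
```

```text
t 16.7 tcp [ 0.4815 -0.0046  0.0959] yaw -21.71 tilt 0.16 F [ 0.4  0.2 -0.9] w 0.0132 q [-0.16  0.23  1.87  0.    1.04  0.22]
shift cm [-0.22  0.11  2.99] rot deg [ 0.09 -0.13  0.29]
```

Bottom is inside the bore (about 0.070) with no force; continue.

Call:
{"method": "servo_tool", "body": {"deltas": [-0.2,0,1.2,0.1,-0.1,0,-0.1,0,1.2,0,0,0,0,0,0.4,0,0,0,0,0,0,0,0,0]}}

```text
clock: 17.1
position: [0.4822, -0.007, 0.0678]
ee_rot: [0.001, 0.827, 0.562, 0.001]
contact_force: [-0.3, -0.5, -0.2]
width: 0.0138
```

```bash
python3 - <<'E'
from h import *
plan([0.4818,-0.007,0.066],-22)
snap('side','s16');z=load('s16');cv2.imwrite('pics/s16c.png',cv2.resize(z['im'][110:270,230:400],None,fx=4,fy=3.7)[:,:,::-1])
E
```

```text
t 17.1 tcp [ 0.4822 -0.007   0.0678] yaw -21.63 tilt 0.19 F [-0.3 -0.5 -0.2] w 0.0138 q [-0.16  0.26  1.91  0.    0.97  0.22]
shift cm [-0.01 -0.04  0.18] rot deg [ 0.17 -0.07  0.37]
```

View pics/s16c.png

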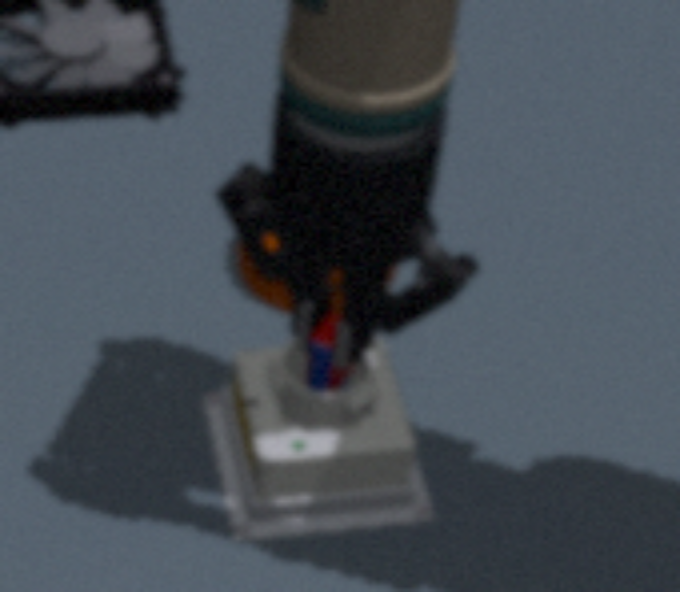

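The pack is inside the mouth. Release it.

Call:
{"method": "servo_tool", "body": {"deltas": [0,0,0,0,0,0,0,0,0,0,0,0,0,0,0,0,0,0,0,0,0,0,0,0,0,0,0,0,0,0], "jaw": 5.0}}

```text
clock: 17.65
position: [0.4845, -0.0073, 0.0703]
ee_rot: [0.003, 0.827, 0.562, 0.003]
contact_force: [-0.2, -0.4, 0.1]
width: 0.0499
```

Call:
{"method": "servo_tool", "body": {"deltas": [0,0,-3,0,0,0,0,0,-4,0,0,0,0,0,0,0,0,0]}}

```text
clock: 17.95
position: [0.4832, -0.0072, 0.1417]
ee_rot: [0.002, 0.827, 0.562, 0.002]
contact_force: [1.1, -0.4, 0.1]
width: 0.0502
```

```bash
python3 - <<'E'
from h import *
snap('wrist','w17');u,v,P,z=tips('w17');Pw=cloud(z);hsv=cv2.cvtColor(z['im'],cv2.COLOR_RGB2HSV)
m=((hsv[...,0]<6)|(hsv[...,0]>172))&(hsv[...,1]>130)&(abs(u-281)<60)&(v<340)
q=Pw[m];print(m.sum(),np.median(q,0),np.percentile(q[:,2],[5,95]))
plan([0.4033,0.1336,0.06],30.3)
E
```

```text
813 [ 0.4787707  -0.00754359  0.07673572] [0.03183733 0.07794518]
t 18.0 tcp [ 0.4813 -0.0069  0.1394] yaw -21.63 tilt 0.09 F [-0.1  0.8 -1. ] w 0.0503 q [-0.16  0.18  1.8   0.    1.15  0.22]
shift cm [ 10.18 -12.44   7.93] rot deg [ 9.000e-02 -1.000e-02 -5.193e+01]
```

View pics/w17.png

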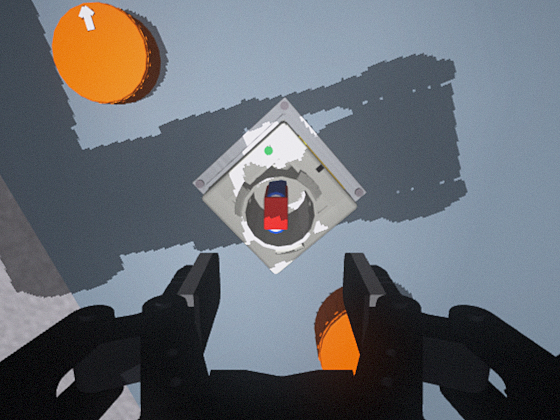

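The pack stands in the jar, with its top at (276,212) and z of 0.077. Going back for the lid.

Call:
{"method": "servo_tool", "body": {"deltas": [2.5,-3.1,0,0,0,0,2.5,-3.1,0,0,0,0,2.5,-3.1,0,0,0,0,2.5,-3.1,0,0,0,0,0,0,0,0,0,-8.5,0,0,0,0,0,-8.5,0,0,0,0,0,-8.5,0,0,0,0,0,-8.5,0,0,0,0,0,-8.5,0,0,0,0,0,-8.5,0,0,0,0,0,-1,0,0,0,0,0,0], "jaw": 8.5}}

```text
clock: 19.2
position: [0.3905, 0.1358, 0.1276]
ee_rot: [-0.007, 0.496, 0.868, -0.006]
contact_force: [0.1, 0.1, -1.0]
width: 0.0849
```

```bash
python3 - <<'E'
from h import *
plan([0.4033,0.1336,-0.0305],30.3)
snap('wrist','w18');lidfit(load('w18'),.031,(270,200,110))
z=load('w17');P=cloud(z);v,u=np.mgrid[:420,:560]
m=(abs(P[...,2]-.083)<.004)&(abs(u-278)<50)&(abs(v-210)<50)
pts=P[m][:,:2]; r=np.hypot(*(pts-[.482,-.0065]).T); k=r<.0255
c,_=cv2.findContours(m.astype(np.uint8),cv2.RETR_EXTERNAL,cv2.CHAIN_APPROX_NONE);c=max(c,key=cv2.contourArea)
q=np.array([onplane(z,*p[0],.084) for p in c])[:,:2];A=np.c_[2*q,np.ones(len(q))];s=np.linalg.lstsq(A,(q**2).sum(1),rcond=None)[0];print('rim',s[:2],np.sqrt(s[2]+s[0]**2+s[1]**2),len(q))
E
```

```text
t 19.2 tcp [0.3905 0.1358 0.1276] yaw 30.57 tilt 1.05 F [ 0.1  0.1 -1. ] w 0.0849 q [ 0.17  0.11  1.93  0.    1.12 -0.37]
shift cm [-0.95  1.26 15.78] rot deg [-0.97 -0.41  0.27]
depth circle [0.40197443 0.133758  ] 0.03245554544265982 ztop 0.03004276474067459
 refit [0.40197443 0.133758  ] 1.0
 arrow? [318.34594595 188.22702703] 185 0.02282533608372875 79.40420901886945
rim [ 0.48213561 -0.00622478] 0.025215045138066123 270
```

View pics/w18.png

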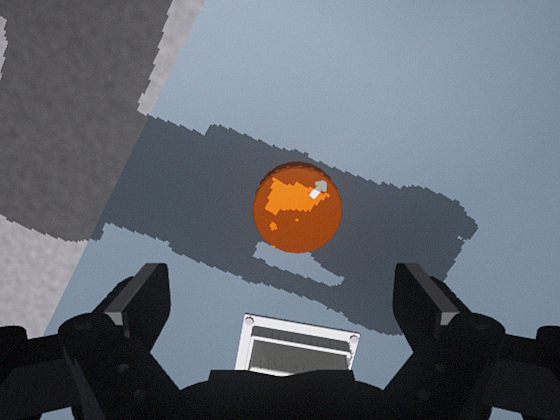

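Call:
{"method": "servo_tool", "body": {"deltas": [-0.9,1.2,2,-1,-0.4,0.3,0,0,3,0,0,0,0,0,0,0,0,0]}}

```text
clock: 19.55
position: [0.4061, 0.1341, 0.0765]
ee_rot: [0.001, 0.501, 0.866, 0.001]
contact_force: [-0.4, 0.6, -0.8]
width: 0.0846
```

```bash
python3 - <<'E'
from h import *
plan([0.4023,0.1337,-0.0305],30.3)
E
```

```text
t 19.55 tcp [0.4061 0.1341 0.0765] yaw 29.9 tilt 0.18 F [-0.4  0.6 -0.8] w 0.0846 q [ 0.16  0.17  2.    0.    0.96 -0.37]
shift cm [ 0.16 -0.38 10.7 ] rot deg [ 0.18  0.05 -0.4 ]
```

Call:
{"method": "servo_tool", "body": {"deltas": [0.2,-0.4,3,0.2,0,-0.4,0,-0.2,3,0,0,0,0,-0.2,1.5,0,0,0,0,0,0,0,0,0]}}

```text
clock: 19.95
position: [0.402, 0.1324, 0.0027]
ee_rot: [0.003, 0.5, 0.866, 0.002]
contact_force: [-0.6, 0.1, 0.0]
width: 0.0848
```

```bash
python3 - <<'E'
from h import *
plan([0.4023,0.1337,-0.0305],30.3)
E
```

```text
t 19.95 tcp [0.402  0.1324 0.0027] yaw 30.01 tilt 0.36 F [-0.6  0.1  0. ] w 0.0848 q [ 0.15  0.28  2.11 -0.    0.75 -0.37]
shift cm [0.11 0.07 3.32] rot deg [ 0.31  0.18 -0.29]
```

Call:
{"method": "servo_tool", "body": {"deltas": [0.1,0,1.5,0.3,0.2,-0.3,0,-0.1,1.2,0,0,0,0,-0.1,0.5,0,0,0,0,0,0,0,0,0]}}

```text
clock: 20.35
position: [0.4051, 0.1333, -0.0255]
ee_rot: [0.003, 0.499, 0.867, 0.003]
contact_force: [-0.8, -0.6, 0.1]
width: 0.0852
```

```bash
python3 - <<'E'
from h import *
plan([0.4023,0.1337,-0.0305],30.3)
E
```

```text
t 20.35 tcp [ 0.4051  0.1333 -0.0255] yaw 30.15 tilt 0.5 F [-0.8 -0.6  0.1] w 0.0852 q [ 0.15  0.33  2.14  0.    0.66 -0.37]
shift cm [ 0.18 -0.23  0.5 ] rot deg [ 0.48  0.15 -0.15]
```

Call:
{"method": "servo_tool", "body": {"deltas": [0.2,-0.3,0.5,0.5,0.1,-0.1,0,0,0,0,0,0]}}

```text
clock: 20.55
position: [0.403, 0.1338, -0.0292]
ee_rot: [0.001, 0.498, 0.867, 0.0]
contact_force: [-0.6, -0.5, 0.6]
width: 0.085
```

```bash
python3 - <<'E'
from h import *
plan([0.4023,0.1337,-0.0305],30.3)
E
```

```text
t 20.55 tcp [ 0.403   0.1338 -0.0292] yaw 30.23 tilt 0.17 F [-0.6 -0.5  0.6] w 0.085 q [ 0.16  0.34  2.15 -0.    0.66 -0.37]
shift cm [ 0.03 -0.06  0.13] rot deg [ 0.12  0.12 -0.07]
```

Call:
{"method": "servo_tool", "body": {"deltas": [0,-0.1,0,0.1,0.1,0,0,0,0,0,0,0,0,0,0,0,0,0,0,0,0,0,0,0,0,0,0,0,0,0], "jaw": 5.5, "grip_force": 50}}

```text
clock: 21.05
position: [0.4029, 0.1334, -0.0276]
ee_rot: [0.001, 0.498, 0.867, 0.001]
contact_force: [0.3, 0.6, -0.0]
width: 0.0652
```

```bash
python3 - <<'E'
from h import *
plan([0.4821,-0.0062,0.09],30.3)
E
```

```text
t 21.05 tcp [ 0.4029  0.1334 -0.0276] yaw 30.23 tilt 0.15 F [ 0.3  0.6 -0. ] w 0.0652 q [ 0.16  0.33  2.14 -0.    0.66 -0.37]
shift cm [-16.07  -0.16 -11.74] rot deg [ 0.14  0.06 -0.07]
```

Call:
{"method": "servo_tool", "body": {"deltas": [0,0,-2,0.1,0,0,0,0,-4,0,0,0,0,0,-4,0,0,0,0,0,-2.5,0,0,0,0,0,0,0,0,0,-4,0,0,0,0,0,-4,0,0,0,0,0,-4,0,0,0,0,0,-3.5,0,0,0,0,0,0,0,0,0,0,0]}}

```text
clock: 22.05
position: [0.4797, -0.0037, 0.0963]
ee_rot: [-0.003, 0.496, 0.868, -0.002]
contact_force: [-0.2, 0.6, -0.8]
width: 0.0647
```

```bash
python3 - <<'E'
from h import *
plan([0.4821,-0.0062,0.075],30.3)
snap('wrist','w20');s=manip.get_state();z=load('w20')
u,v,P,_=tips('w20');hsv=cv2.cvtColor(z['im'],cv2.COLOR_RGB2HSV);Pw=cloud(z)
m=(hsv[...,0]>4)&(hsv[...,0]<18)&(hsv[...,1]>150)&(abs(u-281)<80)&(v>225)&(v<365)
q=P[m];A=np.c_[q[:,:2],np.ones(len(q))]
for _ in range(5):
    c=np.linalg.lstsq(A,q[:,2],rcond=None)[0];r=abs(A@c-q[:,2]);k=r<max(.0015,np.percentile(r,85));A,q=A[k],q[k]
print('lid top plane in tool',c)
zt=np.median(Pw[m][:,2]);print('ztop',zt); lidfit(z,zt,(281,290,110))
# same for w6 (locked grasp)
for n in('w6','w8'):
    u,v,P,z6=tips(n);hsv=cv2.cvtColor(z6['im'],cv2.COLOR_RGB2HSV)
    m=(hsv[...,0]>4)&(hsv[...,0]<18)&(hsv[...,1]>150)&(abs(u-281)<80)&(v>225)&(v<365);print(n,'tool z of lid top',np.median(P[m][:,2]))
E
```

```text
t 22.05 tcp [ 0.4797 -0.0037  0.0963] yaw 30.51 tilt 0.42 F [-0.2  0.6 -0.8] w 0.0647 q [-0.15  0.23  1.86 -0.    1.05 -0.68]
shift cm [-0.35  0.1   2.13] rot deg [-0.37 -0.2   0.21]
lid top plane in tool [-0.00845977  0.00119165 -0.05790359]
ztop 0.15441495352692014
depth circle [ 0.47735474 -0.00115966] 0.03233774213870373 ztop 0.1544228712349585
 refit [ 0.47802761 -0.00211139] 0.5089903181189488
 arrow? [329.10045662 264.31621005] 876 0.021590373749812646 76.27259961138625
 arrow? [174.31372549 278.60784314] 51 0.0359499466073191 -166.24700611668072
w6 tool z of lid top -0.060596553140327844
w8 tool z of lid top -0.060411442529238024
```

View pics/w20.png

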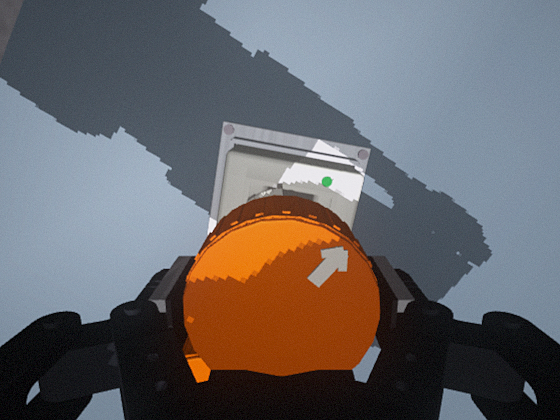

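Call:
{"method": "servo_tool", "body": {"deltas": [-0.3,0.1,0.8,-0.4,-0.2,0.2,0,0,0,0,0,0]}}

```text
clock: 22.3
position: [0.4772, -0.0029, 0.0853]
ee_rot: [-0.004, 0.498, 0.867, -0.0]
contact_force: [0.2, 1.0, -0.1]
width: 0.0651
```

```bash
python3 - <<'E'
from h import *
plan([0.4825,-0.0064,0.06],30.3)
E
```

```text
t 22.3 tcp [ 0.4772 -0.0029  0.0853] yaw 30.31 tilt 0.46 F [ 0.2  1.  -0.1] w 0.0651 q [-0.15  0.24  1.89  0.    1.03 -0.68]
shift cm [-0.59  0.29  2.52] rot deg [-0.25 -0.39  0.01]
```

Call:
{"method": "servo_tool", "body": {"deltas": [-0.6,0.3,0,-0.3,-0.4,0,0,0,0,0,0,0]}}

```text
clock: 22.5
position: [0.4814, -0.005, 0.0843]
ee_rot: [-0.001, 0.497, 0.868, 0.0]
contact_force: [-0.2, 0.1, -0.4]
width: 0.0647
```

```bash
python3 - <<'E'
from h import *
plan([0.4825,-0.0064,0.06],30.3)
E
```

```text
t 22.5 tcp [ 0.4814 -0.005   0.0843] yaw 30.44 tilt 0.07 F [-0.2  0.1 -0.4] w 0.0647 q [-0.16  0.24  1.88  0.    1.02 -0.69]
shift cm [-0.18  0.02  2.43] rot deg [-0.02 -0.06  0.14]
```

Call:
{"method": "servo_tool", "body": {"deltas": [-0.2,0,1,0,0,0,-0.1,0,1,0,0,0,0,0,0,0,0,0]}}

```text
clock: 22.8
position: [0.4827, -0.0065, 0.0629]
ee_rot: [-0.0, 0.496, 0.868, 0.0]
contact_force: [-1.0, -1.1, -0.5]
width: 0.0647
```

```bash
python3 - <<'E'
from h import *
plan([0.4825,-0.0064,0.042],30.3)
E
```

```text
t 22.8 tcp [ 0.4827 -0.0065  0.0629] yaw 30.56 tilt 0.05 F [-1.  -1.1 -0.5] w 0.0647 q [-0.16  0.27  1.91  0.    0.96 -0.69]
shift cm [ 0.02 -0.01  2.09] rot deg [ 0.01 -0.05  0.26]
```

Call:
{"method": "servo_tool", "body": {"deltas": [0,0,0.8,0,0,0.2,0,-0.1,0.6,0,0,0,0,0,0,0,0,0]}}

```text
clock: 23.1
position: [0.4817, -0.0069, 0.0473]
ee_rot: [-0.001, 0.497, 0.868, 0.0]
contact_force: [0.1, 0.5, -1.5]
width: 0.0647
```

```bash
python3 - <<'E'
from h import *
plan([0.4825,-0.0064,0.032],30.3)
E
```

```text
t 23.1 tcp [ 0.4817 -0.0069  0.0473] yaw 30.35 tilt 0.07 F [ 0.1  0.5 -1.5] w 0.0647 q [-0.16  0.29  1.93  0.    0.92 -0.69]
shift cm [-0.    0.1   1.53] rot deg [-0.01 -0.07  0.05]
```

Call:
{"method": "servo_tool", "body": {"deltas": [0,0.1,0.6,0,0,0,0,0,0.5,0,0,0,0,0,0.3,0,0,0]}}

```text
clock: 23.4
position: [0.4831, -0.0065, 0.0337]
ee_rot: [0.0, 0.497, 0.868, 0.0]
contact_force: [-2.9, 0.0, 9.5]
width: 0.0649
```

```bash
python3 - <<'E'
from h import *
plan([0.4825,-0.0064,0.032],30.3)
E
```

```text
t 23.4 tcp [ 0.4831 -0.0065  0.0337] yaw 30.34 tilt 0.05 F [-2.9  0.   9.5] w 0.0649 q [-0.16  0.31  1.95  0.    0.89 -0.69]
shift cm [ 0.04 -0.05  0.17] rot deg [ 0.04 -0.02  0.04]
```

Call:
{"method": "servo_tool", "body": {"deltas": [0,0,0.4,0,0,0,0,-0.1,0.2,0,0,0]}}

```text
clock: 23.6
position: [0.4832, -0.0065, 0.0301]
ee_rot: [0.001, 0.498, 0.867, 0.001]
contact_force: [-3.0, 4.8, 22.3]
width: 0.0651
```

```bash
python3 - <<'E'
from h import *
plan([0.4825,-0.0064,0.0315],-30)
E
```

```text
t 23.6 tcp [ 0.4832 -0.0065  0.0301] yaw 30.31 tilt 0.18 F [-3.   4.8 22.3] w 0.0651 q [-0.16  0.31  1.95  0.    0.88 -0.69]
shift cm [ 0.05 -0.06 -0.14] rot deg [ 0.17 -0.09 60.31]
```

Call:
{"method": "servo_tool", "body": {"deltas": [0,-0.1,0,0.2,0,8,0,-0.1,0,0,0,8]}}

```text
clock: 23.8
position: [0.4837, -0.0072, 0.0331]
ee_rot: [0.002, 0.617, 0.787, 0.001]
contact_force: [-2.2, 1.6, 10.1]
width: 0.0651
```

```bash
python3 - <<'E'
from h import *
plan([0.4825,-0.0064,0.0315],-30)
E
```

```text
t 23.8 tcp [ 0.4837 -0.0072  0.0331] yaw 13.82 tilt 0.28 F [-2.2  1.6 10.1] w 0.0651 q [-0.16  0.3   1.95  0.    0.88 -0.4 ]
shift cm [ 0.11 -0.1   0.16] rot deg [ 2.900e-01 -3.000e-02  4.382e+01]
```

Call:
{"method": "servo_tool", "body": {"deltas": [0.1,-0.1,0.4,0.3,0,8,0,-0.1,0.2,0,0,8]}}

```text
clock: 24.0
position: [0.4841, -0.0071, 0.0303]
ee_rot: [0.003, 0.724, 0.69, 0.001]
contact_force: [-2.4, 2.8, 14.2]
width: 0.0653
```

```bash
python3 - <<'E'
from h import *
plan([0.4825,-0.0064,0.0315],-30)
E
```

```text
t 24.0 tcp [ 0.4841 -0.0071  0.0303] yaw -2.77 tilt 0.37 F [-2.4  2.8 14.2] w 0.0653 q [-0.16  0.31  1.95 -0.    0.87 -0.11]
shift cm [ 0.07 -0.16 -0.12] rot deg [ 0.37  0.05 27.23]
```

Call:
{"method": "servo_tool", "body": {"deltas": [0.1,-0.2,0.1,0.4,0,8,0,-0.1,0.2,0,0,8]}}

```text
clock: 24.2
position: [0.4843, -0.0068, 0.0306]
ee_rot: [0.003, 0.816, 0.578, 0.001]
contact_force: [-3.1, -0.2, 12.7]
width: 0.0647
```

```bash
python3 - <<'E'
from h import *
plan([0.4825,-0.0064,0.0315],-30)
s=manip.get_state();print(s['moment'])
E
```

```text
t 24.2 tcp [ 0.4843 -0.0068  0.0306] yaw -19.36 tilt 0.42 F [-3.1 -0.2 12.7] w 0.0647 q [-0.16  0.31  1.95 -0.    0.87  0.19]
shift cm [-0.02 -0.18 -0.09] rot deg [ 0.41  0.07 10.64]
[0.15997551 0.51836282 0.16445866]
```

Call:
{"method": "servo_tool", "body": {"deltas": [0,-0.2,0.1,0.4,0,8,0,-0.1,0.2,0,0,4]}}

```text
clock: 24.4
position: [0.4845, -0.0067, 0.0309]
ee_rot: [0.003, 0.874, 0.486, 0.002]
contact_force: [-4.5, -1.6, 17.9]
width: 0.0651
```

```bash
python3 - <<'E'
from h import *
plan([0.4825,-0.0064,0.0315],-30)
s=manip.get_state();print(s['moment']);snap('wrist','w21')
E
```

```text
t 24.4 tcp [ 0.4845 -0.0067  0.0309] yaw -31.83 tilt 0.41 F [-4.5 -1.6 17.9] w 0.0651 q [-0.16  0.31  1.95 -0.    0.87  0.4 ]
shift cm [-0.08 -0.18 -0.06] rot deg [ 0.41  0.01 -1.83]
[-0.01364428  0.90680712  0.6248758 ]
```

View pics/w21.png

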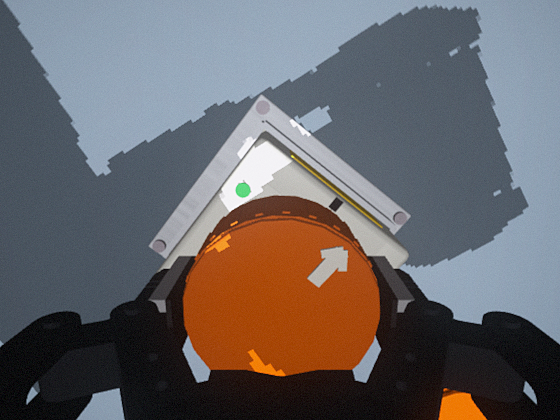

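The stop is felt (moment 0.6 N m) and the arrow at (346,248) faces the black bar at (336,203). I'll ease up and release.

Call:
{"method": "servo_tool", "body": {"deltas": [0,-0.1,-0.3,0.4,0,-1,0,0,-0.2,0,0,0]}}

```text
clock: 24.65
position: [0.4843, -0.0065, 0.0379]
ee_rot: [0.001, 0.87, 0.494, 0.001]
contact_force: [-1.8, 0.8, 4.9]
width: 0.0649
```

```bash
python3 - <<'E'
from h import *
plan([0.4825,-0.0064,0.0385],-30)
s=manip.get_state();print(s['moment'])
E
```

```text
t 24.65 tcp [ 0.4843 -0.0065  0.0379] yaw -30.85 tilt 0.14 F [-1.8  0.8  4.9] w 0.0649 q [-0.16  0.3   1.94 -0.    0.9   0.38]
shift cm [-0.08 -0.16 -0.06] rot deg [ 0.14 -0.01 -0.85]
[0.03685129 0.31818142 0.02590071]
```

Call:
{"method": "servo_tool", "body": {"deltas": [0,-0.1,0,0,0,0,0,0,0,0,0,0,0,0,0,0,0,0,0,0,0,0,0,0], "jaw": 8.5}}

```text
clock: 25.05
position: [0.4838, -0.006, 0.0377]
ee_rot: [0.001, 0.87, 0.494, 0.001]
contact_force: [0.3, -0.0, 0.5]
width: 0.0849
```

Call:
{"method": "servo_tool", "body": {"deltas": [0,0,-2,0,0,0,0,0,-4,0,0,0,0,0,-5,0,0,0,0,0,0,0,0,0]}}

```text
clock: 25.45
position: [0.4822, -0.0058, 0.1485]
ee_rot: [-0.001, 0.87, 0.493, -0.001]
contact_force: [1.4, -0.6, 0.9]
width: 0.0854
```

```bash
python3 - <<'E'
from h import *
plan([0.4825,-0.0064,0.2],-30)
snap('wrist','w22');z=load('w22');P=cloud(z)
c=lidfit(z,.098,(281,205,110))
v,u=np.mgrid[:420,:560];m=(np.hypot(P[...,0]-c[0],P[...,1]-c[1])<.029)&(P[...,2]>.08)
q=P[m];A=np.c_[q[:,:2]-c,np.ones(len(q))];print('plane',np.linalg.lstsq(A,q[:,2],rcond=None)[0])
E
```

```text
t 25.45 tcp [ 0.4822 -0.0058  0.1485] yaw -30.86 tilt 0.18 F [ 1.4 -0.6  0.9] w 0.0854 q [-0.16  0.18  1.78 -0.    1.18  0.38]
shift cm [-0.05  0.05 -5.15] rot deg [-0.15  0.1  -0.86]
depth circle [ 0.48315068 -0.00653903] 0.03247327692340654 ztop 0.09705427831055813
 refit [ 0.48315068 -0.00653903] 1.0
 arrow? [309.86259542 188.90076336] 262 0.02266482762340831 18.62850241366156
 arrow? [321.86956522 248.05797101] 69 0.030703890927134856 -72.51885180502295
plane [1.99294128 3.4039     0.16650057]
```

View pics/w22.png

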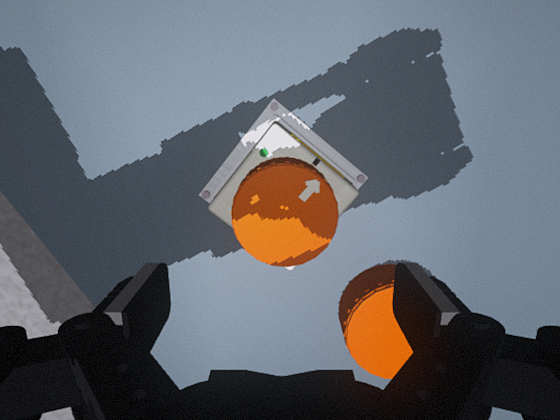

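```bash
python3 - <<'E'
from h import *
z=load('w22');P=cloud(z);c=np.array([.48315,-.0065])
m=(np.hypot(P[...,0]-c[0],P[...,1]-c[1])<.029)&(abs(P[...,2]-.097)<.008)
q=P[m];A=np.c_[q[:,:2]-c,np.ones(len(q))];print('plane',np.linalg.lstsq(A,q[:,2],rcond=None)[0])
snap('top','t9');a,b=load('top0')['im'].astype(int),load('t9')['im'].astype(int)
H=lambda im:cv2.cvtColor(im.astype(np.uint8),cv2.COLOR_RGB2HSV)
for nm,f in(('driver',lambda h:(h[...,0]>50)&(h[...,0]<75)&(h[...,1]>120)),('new',lambda h:(h[...,0]>105)&(h[...,0]<130)&(h[...,1]>130))):
    for im in(a,b):
        m=f(H(im)); m[:, :340]&=(nm=='driver'); v,u=np.nonzero(m); print(nm,u.mean(),v.mean(),len(u))
print('fan diff',abs(a-b)[130:195,355:425].mean())
s=manip.get_state();print(s['clock'],s['contact_force'],manip.sign_off())
E
```

```text
plane [ 0.00364731 -0.00097779  0.09711354]
driver 140.42274052478135 203.8338192419825 343
driver 150.5065789473684 186.80921052631578 304
new 394.125 231.025 40
new 394.64864864864865 230.67567567567568 37
fan diff 3.034871794871795
the job is handed in; nothing more can be done
25.55 [-0.69287508  0.5199073  -0.62064864] None
```

I handed the job in at 25.6 s: the taped pack is in the jar and the lid is back on and locked. I pressed and turned the small orange lid to unlock it, set it flat on the bench, and dropped the pack in. Then I refitted the lid, pressed it 7–8 mm and turned it clockwise until I felt the stop. Sign-off gave no verdict.

**Last checks before hand-in**
- **Lid:** its top measured 97.05 mm high, against 97.06 mm when it was locked at the start. It was level within 0.004 rad and about 1 mm from the measured jar axis. The arrow pointed the same way as at the start (18.6° against 19.0°).
- **Pack:** after release, its taped top was at 77 mm inside the mouth, as it should be standing on the jar floor.
- **Robot:** the gripper was open, about 8 cm above the lid, with no contact.

**What disagreed or is uncertain**
- **Finger tips:** they sit about 27–40 mm behind the reported TCP, depending on the opening. My first attempt to grip the lid closed above it without touching, and I used the measured offset after that.
- **Lid set-down:** I let the lid go about 1 mm above the bench.
- **Bystanders:** in the top view the new pack's position and the fan's area were almost unchanged. My colour check for the screwdriver gave shifted averages, probably because it took in other green pixels. I did not follow that up, but the arm never touched the screwdriver.

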